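# Log a batch of clevis blocks on the switched measuring fixture

## Task

Load every steel block from the green mat into its own nest of the fixture, solid end first and pushed fully home against the stops, so that it trips the nest's limit-switch lever and stays there by itself. With all of them home, squeeze the scanner's trigger right in for a moment and let it spring back, then move all the blocks to the blue tray, lying flat on its floor. Leave the ring gauge, magnifier and mouse where they are.

Things in the scene. Friction and masses are not known exactly. Their poses are not given: they have to be found in the camera images.
- fixture: Fixed aluminium plate, 105 x 310 x 12 mm, with four nests in a row 74 mm apart. Origin on the table under mid-row; x axis to the stops (away from the robot), plate from x = -60 to +45 mm. Each nest is a lane along x, open from above and at the robot's end, between guide rails (5 mm thick, 8 mm above the plate, 46 mm between, x = -50 to -5 mm), ended by two stop pads 12 mm above the plate.
- nest1 (a point): Nest 1 (counted along the fixture's +y): the point on the plate's top, 12 mm above the table, where a block's origin lies when the block is fully home. x axis towards the stops, z up. The stop faces are 30 mm ahead along x; 3 mm of play to either side. The lever's red roller sticks out 8 mm into the nest from the gap between the stops, 16 to 24 mm above the plate.
- switch1 (a joint): Hinged lever of nest 1's limit switch (vertical hinge, weak spring, 0.6 N at the roller): 0 rad with the roller out, trips above 0.25 rad, about 0.36 rad with a block's solid end against the stops. A block more than 2.5 mm short of the stops, or with its slotted end first, does not trip it. Springs back when the block is lifted out.
- nest2 (a point): Nest 2 (counted along the fixture's +y): the point on the plate's top, 12 mm above the table, where a block's origin lies when the block is fully home. x axis towards the stops, z up. The stop faces are 30 mm ahead along x; 3 mm of play to either side. The lever's red roller sticks out 8 mm into the nest from the gap between the stops, 16 to 24 mm above the plate.
- switch2 (a joint): Hinged lever of nest 2's limit switch (vertical hinge, weak spring, 0.6 N at the roller): 0 rad with the roller out, trips above 0.25 rad, about 0.36 rad with a block's solid end against the stops. A block more than 2.5 mm short of the stops, or with its slotted end first, does not trip it. Springs back when the block is lifted out.
- nest3 (a point): Nest 3 (counted along the fixture's +y): the point on the plate's top, 12 mm above the table, where a block's origin lies when the block is fully home. x axis towards the stops, z up. The stop faces are 30 mm ahead along x; 3 mm of play to either side. The lever's red roller sticks out 8 mm into the nest from the gap between the stops, 16 to 24 mm above the plate.
- switch3 (a joint): Hinged lever of nest 3's limit switch (vertical hinge, weak spring, 0.6 N at the roller): 0 rad with the roller out, trips above 0.25 rad, about 0.36 rad with a block's solid end against the stops. A block more than 2.5 mm short of the stops, or with its slotted end first, does not trip it. Springs back when the block is lifted out.
- nest4 (a point): Nest 4 (counted along the fixture's +y): the point on the plate's top, 12 mm above the table, where a block's origin lies when the block is fully home. x axis towards the stops, z up. The stop faces are 30 mm ahead along x; 3 mm of play to either side. The lever's red roller sticks out 8 mm into the nest from the gap between the stops, 16 to 24 mm above the plate.
- switch4 (a joint): Hinged lever of nest 4's limit switch (vertical hinge, weak spring, 0.6 N at the roller): 0 rad with the roller out, trips above 0.25 rad, about 0.36 rad with a block's solid end against the stops. A block more than 2.5 mm short of the stops, or with its slotted end first, does not trip it. Springs back when the block is lifted out.
- block1: Loose milled steel block, 60 (x) x 40 (y) x 32 (z) mm, about 0.45 kg; origin at the centre of its underside. +x end solid and flat, with a dark bore mark on top near it; -x end forked by a slot 20 mm wide and 20 mm deep through its height. Starts flat on the mat, the solid end within about 70 degrees of the stops' direction. All blocks are alike; three or four are present.
- block2: Loose milled steel block, 60 (x) x 40 (y) x 32 (z) mm, about 0.45 kg; origin at the centre of its underside. +x end solid and flat, with a dark bore mark on top near it; -x end forked by a slot 20 mm wide and 20 mm deep through its height. Starts flat on the mat, the solid end within about 70 degrees of the stops' direction. All blocks are alike; three or four are present.
- block3: Loose milled steel block, 60 (x) x 40 (y) x 32 (z) mm, about 0.45 kg; origin at the centre of its underside. +x end solid and flat, with a dark bore mark on top near it; -x end forked by a slot 20 mm wide and 20 mm deep through its height. Starts flat on the mat, the solid end within about 70 degrees of the stops' direction. All blocks are alike; three or four are present.
- block4: Loose milled steel block, 60 (x) x 40 (y) x 32 (z) mm, about 0.45 kg; origin at the centre of its underside. +x end solid and flat, with a dark bore mark on top near it; -x end forked by a slot 20 mm wide and 20 mm deep through its height. Starts flat on the mat, the solid end within about 70 degrees of the stops' direction. All blocks are alike; three or four are present.
- tray_in (a point): Centre of the inner floor of the blue tray for measured blocks (floor 4 mm above the table, inside 150 mm along its x and 170 mm along its y, walls 4 mm thick, rim 15 mm above the table). Fixed. x and y along the tray's sides.
- mat: Green inspection mat, 170 (x) x 220 (y) x 2 mm, fixed, where the blocks start; origin at the centre of its underside. Mat and tray may change sides from start to start.
- scanner: Hand scanner fixed on its side in a bench stand. Origin on the table under its head. In its frame the nose points to -y (to the fixture); the grip runs level along +x from x = 20 to 124 mm, 34 mm deep (y), 30 mm thick (z), centre line at y = +15 mm, 45 mm above the table, with only the 8 mm foot below. Head: y = -63 to +55, x = -31 to +31 mm, up to 77 mm high.
- grip (a point): Middle of the scanner's grip beside the trigger, 45 mm above the table; axes as the scanner's. The grip's back is 17 mm off along +y. The orange trigger is on the -y side: outer face 28 mm off along -y when fully squeezed, its free tip (12 mm further along +x) about 40 mm off when released. Fingers pointing down and closing along y straddle grip and trigger here.
- trigger (a joint): The scanner's sprung trigger, 40 mm long, 10 mm thick, 20 mm high, hinged (vertical hinge) at its end by the head: 0 rad released, 0.3 rad squeezed right against the grip. Needs about 7 to 11 N at its face; springs back when let go.
- trigger_face (a point): Point on the outer face of the trigger, 26 mm from its hinge; moves with it.
- ring_gauge: Steel ring gauge, 64 mm across, 22 mm high, loose; origin at the centre of its underside. To be left alone.
- loupe: Black magnifier, 38 mm across, 40 mm high, loose, standing; origin at the centre of its underside. To be left alone.
- mouse: Black computer mouse, 98 x 58 x 30 mm, loose; origin at the centre of its underside. To be left alone.
Not all that is in view belongs to the job. Of the things like the scanner, leave any that is red; of the rest the smaller one is meant.

How it is judged:
By the outcome, as a careful person would: the job done as asked, in the order asked, and still so for the second after the job is handed in, with the robot touching nothing.
Of block1, block2, block3, block4 only 3 to 4 are there at a start; the rules pass over those that are not, and their reading is None.
At some moment in a run one of block1, block2, block3, block4 may be knocked a few centimetres aside while the robot is not near it.
It also fails if it takes over 210 s, if anything falls off the work surface, if the arm or the gripper's body presses on something with over 40 N, if the wrist force passes 120 N, or if a joint passes its speed limit or range.

## Robot

A 6-joint arm with a two-finger parallel gripper is mounted at the origin on the work surface. World frame = base frame: x ahead of the robot, y to its left, z up, the work surface at z = 0. Lengths are in m, angles in degrees, forces in N, time in s.
With the tool pointing down it reaches from about 0.35 to 0.975 m from the base axis. Payload 7.1 kg.
Tool frame: the origin (TCP) lies between the finger pads; the fingertips stand 25 mm ahead of it and the grasp point (between the pads) lies 6 mm ahead of it (arm.tcp_to_tips is the z of the fingertips in the tool frame, in m); z points along the fingers, x is the direction in which the jaws open and shut, and the axes are right-handed (so a half turn about z gives the same grasp; the last joint's range is limited). The gripper opens to 88 mm and grips with 3 to 60 N. Pads are 20 mm wide; open, the fingers measure 115 mm over their backs; the gripper's body (75 mm by 178 mm) begins 61 mm behind the grasp point.
Start: joints at [68.698, 24.242, 93.386, -0, 62.372, -1.089], TCP at [0.216, 0.587, 0.248] pointing down, gripper open.
Joint ranges: [-172.04, 172.04], [-51.8, 120.97], [4.93, 147.93], [-75.15, 255.16], [6.16, 154.13], [-145.62, 145.62]. Speed limits (degrees/s): [136.94, 136.94, 172.46, 180, 180, 180].

## Interface

Orientations are given as [roll, pitch, yaw] about the fixed x, y, z axes, in that order (R = Rz(yaw) Ry(pitch) Rx(roll)).
In Python, from cell import arm gives the robot as it stands. The module is installed in compiled form; this text tells all that it offers.
- The arm moves only by the tool play_rows, never from a script. Its argument "increments" is one flat list of numbers, 6 for each row, row after row: the shift along the tool's x, y, z in cm, then the turn, a rotation vector about the tool's x, y, z in rad. A call has 1 to 20 rows; each row shifts and turns the commanded pose from where the row before left it, along the tool's axes as they then stand; what a row does not reach is not made up. A row lasts 1/10 s, in which the tool goes at most 50 mm and 8.59 degrees, less where a joint would pass 70% of its speed; a pose out of reach is approached as far as the arm can. A call is refused whole if a number of a shift passes 5 or a number of a turn 0.15, either way. A call with a gripper value outside its range is refused whole. "jaw" is the closure in counts, from 0 (fully open) to 255 (shut), set as the call begins (left out, the last holds). The fingers move at their own pace and stop on an object; "squeeze" is the grip in N (left out, the last holds). Time passes only in rows, so rows that do not move let the fingers close. It gives the time, the measured TCP pose, the force and the opening at its end, in the units of the state.
- arm.get_state(): the state, without advancing time (a new reading comes with each control period).
- arm.grab_frame(name): name is "side" or "top" or "wrist"; returns a dict with "img" (480x640x3 uint8, red, green, blue), "mtx" (3x3 intrinsics, pixels), "dist_coeffs" ([k1, k2, p1, p2, k3] as OpenCV has them; the pictures are not rectified), "R" (3x3) and "t" (3): a world point X has camera coordinates R X + t; the wrist camera has in their place "hand_eye" (4x4, takes a point from camera to tool coordinates, whose origin is the TCP and whose axes are the tool frame's). Camera axes: x right, y down, z forward; pixel columns grow to the right and rows downward; lengths in m; the calibration is good to about 2 mm. A picture is of the moment at which its call begins: read the wrist's pose just before it. There is no depth.
- arm.sign_off(): hands the job in, once; it reports no verdict.
The state is a dict: "time_s": time; "joint_pos": joint angles; "dq": joint speeds; "joint_torque": joint torques, N m; "tcp_pos": TCP position; "orientation": TCP orientation; "contact_force": force on the tool from outside, world axes, zero at the start; "ft_torque": the same for the moment, N m; "width": finger opening in m.
Only numpy, scipy, OpenCV 4.12 (cv2) and the standard library are available. Lean on these libraries where they do the work, as an engineer would, in place of code of your own. Each camera call takes 0.05 s, during which the arm holds its last target. There are 200 camera calls.

## Working session

There is one attempt and no reset: what is moved stays moved. The work goes in short steps, Python scripts to look and compute and a tool call to move; the robot and the scene stay as the last step left them, time stands still between calls to the robot, and variables do not carry over. Pictures are saved under pics/ and viewed, about 12 in all and at most 16, crops included, and the job is handed in when it is done.

Besides the shell and the picture viewer there is one more tool, called after ">>>" as a command line: name --argument value ..., lists and objects as JSON in quotes. play_rows: Moves the arm, as the interface text tells. Its arguments: {"type":"object","properties":{"increments":{"type":"array"},"jaw":{"type":"number"},"squeeze":{"type":"number"}},"required":["increments"]}

```bash
mkdir -p pics
cat > h.py <<'E'
import numpy as np, cv2
from scipy.spatial.transform import Rotation as Ro
from cell import arm
def grab(n,save):
    s=arm.get_state(); f=arm.grab_frame(n)
    if 'hand_eye' in f:
        T=np.eye(4);T[:3,:3]=Ro.from_euler('xyz',s['orientation'],degrees=True).as_matrix();T[:3,3]=s['tcp_pos']
        M=np.linalg.inv(T@np.array(f['hand_eye'])); f['R']=M[:3,:3];f['t']=M[:3,3]
    cv2.imwrite(f'pics/{save}.png',cv2.cvtColor(f['img'],cv2.COLOR_RGB2BGR))
    np.savez(f'pics/{save}.npz',K=f['mtx'],d=np.array(f['dist_coeffs'],float),R=f['R'],t=f['t'])
    return f
def w(save,uv,z):
    c=np.load(f'pics/{save}.npz'); p=cv2.undistortPoints(np.array(uv,float).reshape(-1,1,2),c['K'],c['d']).reshape(-1,2)
    d=np.c_[p,np.ones(len(p))]@c['R']; o=-c['R'].T@c['t']
    z=np.broadcast_to(z,len(d)); return o+d*((z-o[2])/d[:,2])[:,None]
def px(save,P):
    c=np.load(f'pics/{save}.npz'); return cv2.projectPoints(np.array(P,float).reshape(-1,3),cv2.Rodrigues(c['R'])[0],c['t'],c['K'],c['d'])[0].reshape(-1,2)
def crop(save,x0,y0,x1,y1,k,out):
    i=cv2.imread(f'pics/{save}.png')[y0:y1,x0:x1]; cv2.imwrite(f'pics/{out}.png',cv2.resize(i,None,fx=k,fy=k,interpolation=cv2.INTER_CUBIC))
E
python3 -c "
from h import *
s=arm.get_state();print(s)
for n in ['top','side']:
    f=grab(n,n+'0');print(n,-f['R'].T@f['t'])
"
```

```text
{'time_s': 0.0, 'joint_pos': array([ 6.86984870e+01,  2.42833309e+01,  9.34317294e+01, -4.99661449e-04,
        6.23714816e+01, -1.08851996e+00]), 'dq': array([-0.01380148, -0.18673644,  0.01369523,  0.10817714,  0.13198314,
        0.10115344]), 'joint_torque': array([-3.65752814e-03, -5.44627333e+01, -2.73650318e+01,  6.40188181e-02,
        2.26671580e-02, -1.01426956e-04]), 'tcp_pos': array([0.21573331, 0.58603559, 0.24691162]), 'orientation': array([-1.79998798e+02,  8.65346686e-02,  6.97872400e+01]), 'contact_force': array([-0.77770908, -0.3957905 , -0.95431804]), 'ft_torque': array([-0.0264162 , -0.00594468, -0.0211235 ]), 'width': 0.08788454521889504}
top [0.30270594 0.02061287 1.29894506]
side [ 0.15150833 -1.11094176  1.02464041]
```

View pics/top0.png

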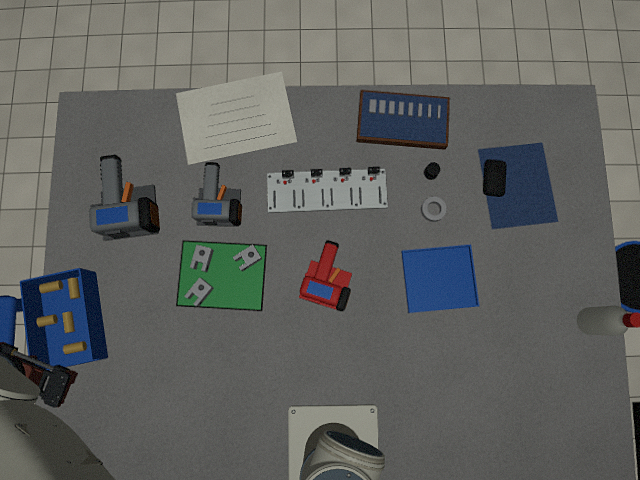

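The top view shows three blocks on the mat at about (201,258), (248,258) and (199,291). The small grey scanner is at (215,200), the fixture spans (267–387,168–212), and the tray is at (441,279). The red scanner and the big one are to be left alone.

```bash
python3 -c "
from h import *
crop('top0',170,150,400,320,3.4,'c1')
print(w('top0',[(267,200),(387,168),(215,200),(201,258),(248,258),(199,291),(441,279),(325,275)],0.0).round(3))
"
```

```text
[[ 0.625  0.163  0.   ]
 [ 0.708 -0.154  0.   ]
 [ 0.627  0.299  0.   ]
 [ 0.475  0.332  0.   ]
 [ 0.473  0.211  0.   ]
 [ 0.39   0.335  0.   ]
 [ 0.413 -0.281  0.   ]
 [ 0.427  0.014  0.   ]]
```

View pics/c1.png

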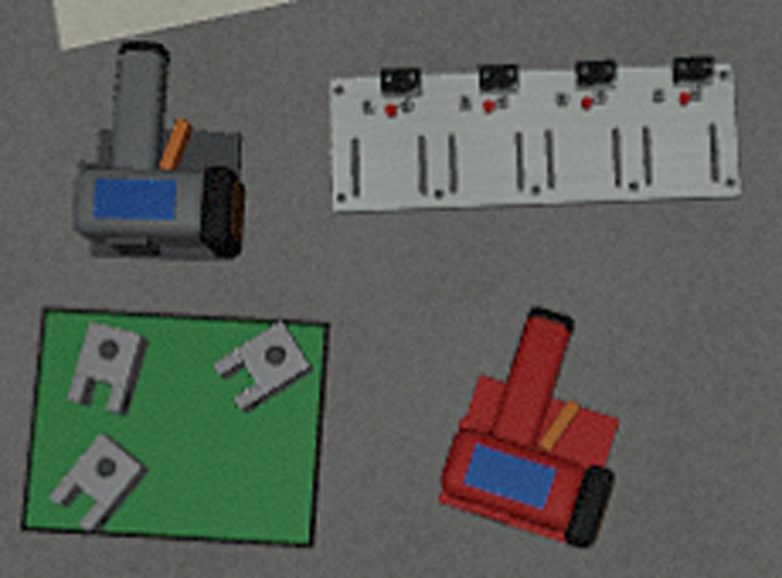

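```bash
cat >> h.py <<'E'
def go(x,y,ztip,yaw):
    "turn about tool z first, then shift in the turned tool axes (cm); tool pointing down"
    s=arm.get_state(); A=Ro.from_euler('xyz',s['orientation'],degrees=True)
    B=Ro.from_euler('xyz',[180,0,yaw],degrees=True); rv=(A.inv()*B).as_rotvec()
    d=B.inv().apply(np.array([x,y,ztip+.025])-s['tcp_pos'])*100
    print('turn',rv.round(4),'shift cm',d.round(2),'| tcp',s['tcp_pos'].round(4),'t',round(s['time_s'],1))
E
python3 -c "
from h import *
q=lambda l:[(170+a/3.4,150+b/3.4) for a,b in l]
F=w('top0',q([(331,79),(733,65),(741,195),(334,212)]),.012);print(F.round(3),F.mean(0))
print(np.degrees(np.arctan2(*(F[1]-F[0])[:2])),np.degrees(np.arctan2(*(F[2]-F[3])[:2])), np.linalg.norm(F[1]-F[0]),np.linalg.norm(F[0]-F[3]))
f=arm.grab_frame('wrist');print(np.round(f['hand_eye'],3),np.round(f['mtx'],0),f['dist_coeffs'])
go(.40,.30,.26,90)
go(.40,.30,.26,-90)
go(.40,.30,.26,0)
"
```

```text
[[ 0.694  0.161  0.012]
 [ 0.701 -0.148  0.012]
 [ 0.598 -0.151  0.012]
 [ 0.589  0.158  0.012]] [0.64576871 0.00513836 0.012     ]
178.70689705262137 178.32078072301033 0.3094812654076835 0.10478804226691754
[[ 1.     0.001 -0.     0.   ]
 [-0.001  0.957  0.29  -0.078]
 [ 0.001 -0.29   0.957 -0.135]
 [ 0.     0.     0.     1.   ]] [[426.   0. 323.]
 [  0. 426. 234.]
 [  0.   0.   1.]] [-0.07686196  0.          0.          0.          0.        ]
turn [-2.000e-04  1.100e-03 -3.528e-01] shift cm [-28.62  18.42  -3.79] | tcp [0.2158 0.5862 0.2471] t 0.1
turn [1.6000e-03 3.0000e-04 2.7888e+00] shift cm [ 28.62 -18.42  -3.79] | tcp [0.2158 0.5862 0.2471] t 0.1
turn [7.000e-04 1.000e-03 1.218e+00] shift cm [18.42 28.62 -3.79] | tcp [0.2158 0.5862 0.2471] t 0.1
```

>>> play_rows --increments '[0,0,0,0,0,-0.1176,0,0,0,0,0,-0.1176,0,0,0,0,0,-0.1176,-2.9,1.76,-0.25,0,0,0,-2.9,1.76,-0.25,0,0,0,-2.9,1.76,-0.25,0,0,0,-2.9,1.76,-0.25,0,0,0,-2.9,1.76,-0.25,0,0,0,-2.9,1.76,-0.25,0,0,0,-2.9,1.76,-0.25,0,0,0,-2.9,1.76,-0.25,0,0,0,-2.9,1.76,-0.25,0,0,0,-2.9,1.76,-0.25,0,0,0,-2.9,1.76,-0.25,0,0,0,-2.9,1.76,-0.25,0,0,0,-2.9,1.76,-0.25,0,0,0,-2.9,1.76,-0.25,0,0,0,-2.9,1.76,-0.25,0,0,0,0,0,0,0,0,0,0,0,0,0,0,0]' --jaw 0 --squeeze 30

```text
time_s: 2.15
tcp_pos: [0.4799, 0.1511, 0.285]
orientation: [-180.0, -0.0, 89.9]
contact_force: [-0.7, 0.7, 0.4]
width: 0.0881
```

```bash
python3 -c "
from h import *
grab('wrist','w1');go(.48,.15,.26,90)"
```

```text
turn [-0.0008 -0.0001 -0.0006] shift cm [-0.17  0.05 -0.01] | tcp [0.4795 0.1517 0.2849] t 2.2
```

View pics/w1.png

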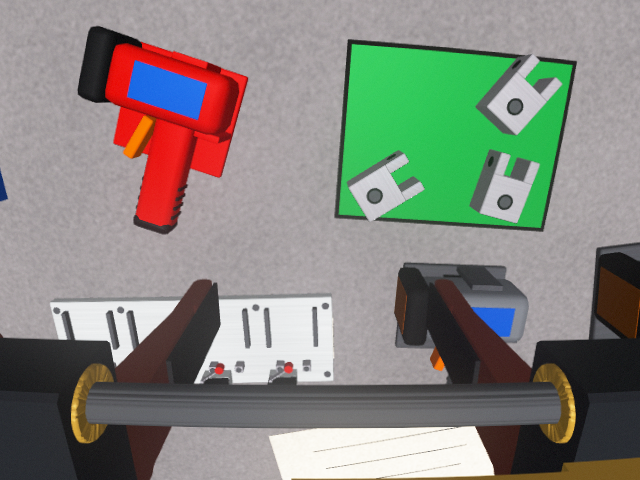

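```bash
python3 -c "
from h import *
crop('w1',335,40,585,240,3,'c2');crop('w1',40,280,350,395,2.5,'c3')"
```

```text
(no output)
```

View pics/c2.png

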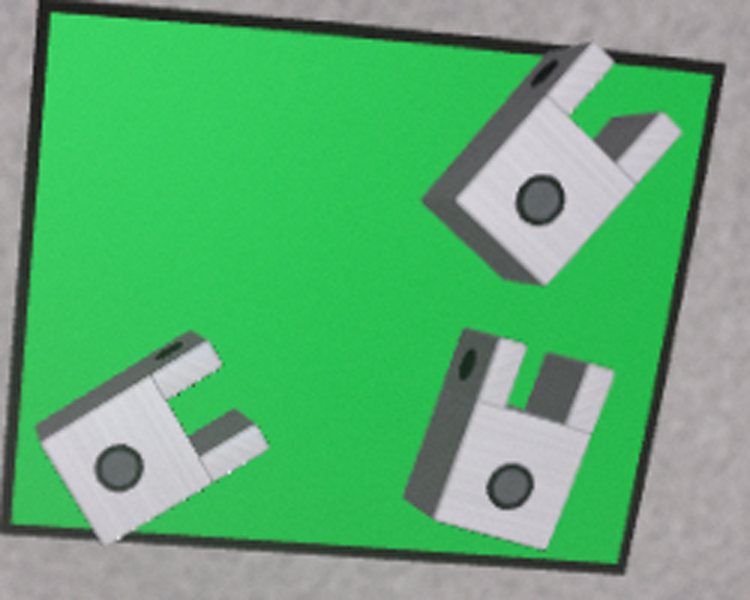

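View pics/c3.png

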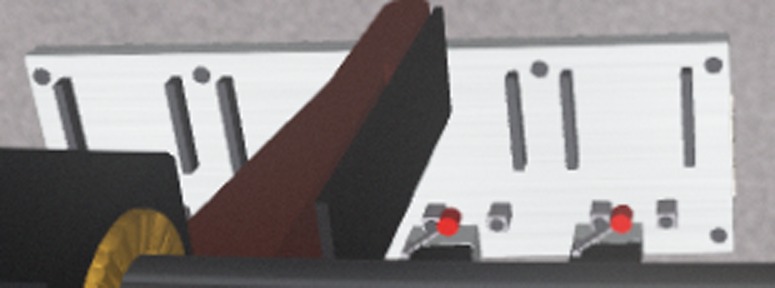

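```bash
cat >> h.py <<'E'
def fit(M,W):
    "2D rigid: W = R(a) M + t"
    M=np.array(M,float);W=np.array(W)[:,:2];m=M-M.mean(0);v=W-W.mean(0)
    a=np.arctan2((m[:,0]*v[:,1]-m[:,1]*v[:,0]).sum(),(m*v).sum());R=np.array([[np.cos(a),-np.sin(a)],[np.sin(a),np.cos(a)]])
    t=W.mean(0)-R@M.mean(0);return t,np.degrees(a),np.abs(M@R.T+t-W).max()
# solid end corners (y+, y-) then fork corners (y+, y-)
BLK=[(.03,-.02),(.03,.02),(-.03,-.02),(-.03,.02)]
E
python3 -c "
from h import *
q=lambda l,x,y,k:[(x+a/k,y+b/k) for a,b in l]
for n,l in dict(A=[(42,441),(107,544),(209,340),(269,446)],B=[(435,518),(547,549),(497,337),(614,371)],C=[(457,200),(543,285),(592,42),(682,131)]).items():
    print(n,fit(BLK,w('w1',q(l,335,40,3),.034)))
P=w('w1',q([(27,57),(728,42),(733,252)],40,280,2.5),.012);print(P)
t,a,e=fit([(-.06,-.155),(-.06,.155),(.045,.155)],P);print('fix',t,a,e)
P=w('w1',[(349,41),(575,63),(542,229),(336,216)],.002);print('mat',fit([(-.085,-.11),(-.085,.11),(.085,.11),(.085,-.11)],P))
for i in range(4):
    r=np.radians(a);y=-.111+.074*i;print('nest',i+1,t+[-np.sin(r)*y,np.cos(r)*y])
"
```

```text
A (array([0.4738143 , 0.20992888]), np.float64(-57.82486896636957), np.float64(0.0013500013336203431))
B (array([0.47387141, 0.32452348]), np.float64(-14.104957728789433), np.float64(0.0009883070138998473))
C (array([0.39016298, 0.32900306]), np.float64(-39.123140110046954), np.float64(0.0016082630995861713))
[[ 0.60264152 -0.14629369  0.012     ]
 [ 0.59326511  0.15949454  0.012     ]
 [ 0.69730815  0.16228232  0.012     ]]
fix [0.65758889 0.0075898 ] 1.6949811148363703 0.0028234136506636864
mat (array([0.4331313 , 0.27718616]), np.float64(-3.825088187058962), np.float64(0.0029065778304386836))
nest 1 [ 0.66087212 -0.10336164]
nest 2 [ 0.6586833  -0.02939401]
nest 3 [0.65649447 0.04457361]
nest 4 [0.65430565 0.11854123]
```

>>> play_rows --increments '[-2.4,1.34,2.08,0,0,0,-2.4,1.34,2.08,0,0,0,-2.4,1.34,2.08,0,0,0,-2.4,1.34,2.08,0,0,0,-2.4,1.34,2.08,0,0,0,-2.4,1.34,2.08,0,0,0,0,0,0,0,0,-0.03,0,0,0,0,0,0,0,0,0,0,0,0]'

```text
time_s: 3.1
tcp_pos: [0.5601, 0.0089, 0.161]
orientation: [180.0, -0.0, 91.8]
contact_force: [-0.1, -0.3, 0.2]
width: 0.0876
```

```bash
python3 -c "
from h import *
grab('wrist','w2');go(.56,.0076,.135,91.7);crop('w2',50,190,600,420,1.45,'w2c')"
```

```text
turn [ 0.0009 -0.0001  0.0016] shift cm [-0.12 -0.03  0.12] | tcp [0.5602 0.0088 0.1612] t 3.1
```

View pics/w2c.png

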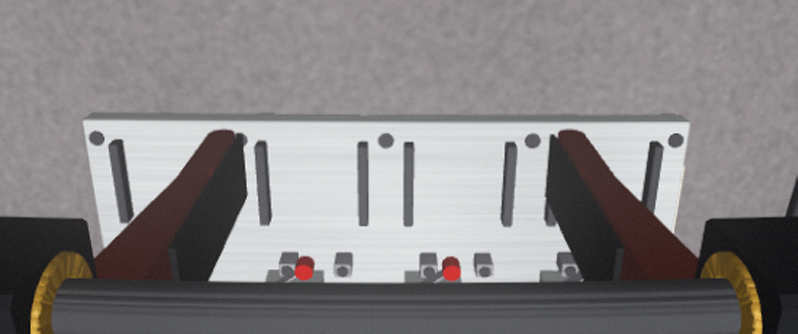

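```bash
python3 -c "
from h import *
k=1.45;q=lambda l:[(50+a/k,190+b/k) for a,b in l]
P=w('w2',q([(83,121),(689,121)]),.012);print(P)
t,a,e=fit([(-.06,-.155),(-.06,.155)],P);print('fix',t,a,e)
r=np.radians(a);R=np.array([[np.cos(r),-np.sin(r)],[np.sin(r),np.cos(r)]])
def L(l,z): print(((w('w2',q(l),z)[:,:2]-t)@R).round(4))
L([(304,265),(452,265)],.032)   # rollers
L([(258,142),(270,142),(261,225),(358,142),(368,142),(404,142),(413,142),(503,142),(515,142)],.012)
L([(258,142),(270,142),(358,142),(368,142),(404,142),(413,142),(503,142),(515,142)],.02)
# top view plate reprojected
C=np.array([(-.06,-.155),(-.06,.155),(.045,.155),(.045,-.155)])@R.T+t
print(((px('top0',np.c_[C,[.012]*4])-[170,150])*3.4).round(0))
print(((px('w1',np.c_[C,[.012]*4])-[40,280])*2.5).round(0))
"
```

```text
[[ 0.6027503  -0.14780917  0.012     ]
 [ 0.59292364  0.157405    0.012     ]]
fix [0.6578059  0.00672867] 1.8440546495945576 0.0023126468683053736
[[ 0.009  -0.0408]
 [ 0.0089  0.0332]]
[[-0.0492 -0.0639]
 [-0.0492 -0.0579]
 [-0.0015 -0.0658]
 [-0.0493 -0.0137]
 [-0.0493 -0.0087]
 [-0.0493  0.0093]
 [-0.0493  0.0138]
 [-0.0492  0.0588]
 [-0.0492  0.0649]]
[[-0.0527 -0.062 ]
 [-0.0528 -0.0561]
 [-0.0529 -0.0132]
 [-0.0529 -0.0083]
 [-0.0529  0.0091]
 [-0.0529  0.0135]
 [-0.0528  0.0573]
 [-0.0527  0.0632]]
[[740. 189.]
 [332. 208.]
 [329.  74.]
 [731.  57.]]
[[ 19.  57.]
 [729.  41.]
 [735. 253.]
 [ 72. 260.]]
```

```bash
python3 -c "
from h import *
go(.4748,.2107,.09,32.2)"
```

```text
turn [ 8.0000e-04 -6.0000e-04  1.0401e+00] shift cm [  3.53 -21.63   4.62] | tcp [0.5602 0.0088 0.1612] t 3.1
```

>>> play_rows --increments '[0,0,0,0,0,0.13,0,0,0,0,0,0.13,0,0,0,0,0,0.13,0,0,0,0,0,0.13,0,0,0,0,0,0.13,0,0,0,0,0,0.13,0,0,0,0,0,0.13,0,0,0,0,0,0.13,0.44,-2.7,0.58,0,0,0,0.44,-2.7,0.58,0,0,0,0.44,-2.7,0.58,0,0,0,0.44,-2.7,0.58,0,0,0,0.44,-2.7,0.58,0,0,0,0.44,-2.7,0.58,0,0,0,0.44,-2.7,0.58,0,0,0,0.44,-2.7,0.58,0,0,0,0,0,0,0,0,0,0,0,0,0,0,0]'

```text
time_s: 4.95
tcp_pos: [0.475, 0.2101, 0.1147]
orientation: [180.0, -0.1, 32.3]
contact_force: [-0.3, -0.5, -0.9]
width: 0.0882
```

```bash
python3 -c "
from h import *
go(.4748,.2107,.013,32.2); grab('wrist','w3')"
```

```text
turn [ 0.0003 -0.001   0.0014] shift cm [ 0.02 -0.06  7.67] | tcp [0.475  0.2101 0.1147] t 5.0
```

View pics/w3.png

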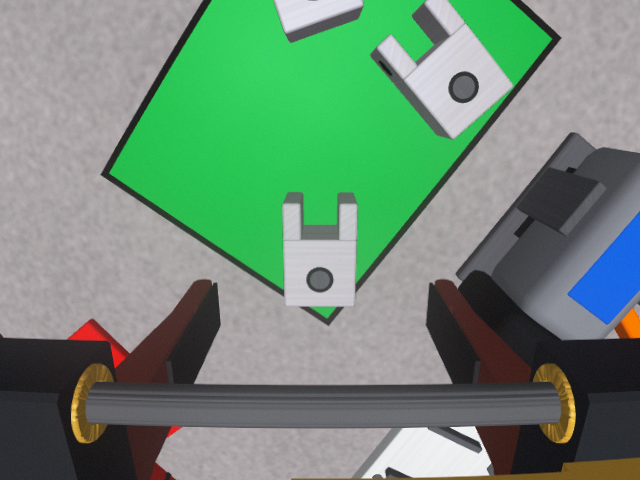

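```bash
python3 -c "
from h import *
print(fit(BLK,w('w3',[(283,305),(356,305),(282,203),(357,203)],.034)))
print(w('w1',[(397,272),(405,264),(427,268),(427,345),(525,320)],.07).round(3))
print(w('w3',[(457,275),(475,272)],[.0,.07]).round(3))
"
```

```text
(array([0.47385525, 0.21082155]), np.float64(-57.769509785533074), np.float64(0.0010538397273283928))
[[0.542 0.216 0.07 ]
 [0.535 0.223 0.07 ]
 [0.539 0.243 0.07 ]
 [0.616 0.249 0.07 ]
 [0.591 0.34  0.07 ]]
[[0.561 0.236 0.   ]
 [0.532 0.253 0.07 ]]
```

>>> play_rows --increments '[0,-0.06,0,0,0,0,0,0,0,0,0,0,0,0,1.5,0,0,0,0,0,1.5,0,0,0,0,0,1.5,0,0,0,0,0,1.5,0,0,0,0,0,1,0,0,0,0,0,0.5,0,0,0,0,0,0.2,0,0,0,0,0,0,0,0,0,0,0,0,0,0,0]' --jaw 85

```text
time_s: 6.1
tcp_pos: [0.4753, 0.2098, 0.0375]
orientation: [180.0, -0.1, 32.1]
contact_force: [-0.5, -0.1, 0.4]
width: 0.0588
```

>>> play_rows --increments '[0,0,0,0,0,0,0,0,0,0,0,0,0,0,0,0,0,0,0,0,0,0,0,0,0,0,0,0,0,0,0,0,0,0,0,0]' --jaw 255 --squeeze 40

```text
time_s: 6.7
tcp_pos: [0.4747, 0.2095, 0.0372]
orientation: [-180.0, 0.0, 32.1]
contact_force: [-2.0, -1.2, 5.4]
width: 0.0396
```

>>> play_rows --increments '[0,0,-1,0,0,0,0,0,-2,0,0,0,0,0,-2,0,0,0,0,0,-2,0,0,0,0,0,-2,0,0,0,0,0,0,0,0,0]'

```text
time_s: 7.3
tcp_pos: [0.4764, 0.2103, 0.1293]
orientation: [180.0, -0.3, 32.1]
contact_force: [0.4, 0.5, -4.3]
width: 0.0395
```

```bash
python3 -c "
from h import *
R=Ro.from_euler('z',1.75,degrees=True).as_matrix()[:2,:2];t=np.array([.658,.0063])
for i in range(4): print(i+1,R@[0,-.111+.074*i]+t, R@[-.02,-.111+.074*i]+t)
p=R@[-.025,-.037]+t; go(p[0],p[1],.06,91.75)"
```

```text
1 [ 0.66138977 -0.10464823] [ 0.6413991 -0.105259 ]
2 [ 0.65912992 -0.03068274] [ 0.63913925 -0.03129351]
3 [0.65687008 0.04328274] [0.6368794  0.04267197]
4 [0.65461023 0.11724823] [0.63461955 0.11663746]
turn [ 0.0031 -0.0039 -1.0405] shift cm [-24.65  15.03   4.43] | tcp [0.4764 0.2103 0.1293] t 7.3
```

>>> play_rows --increments '[0,0,0,0,0,-0.13,0,0,0,0,0,-0.13,0,0,0,0,0,-0.13,0,0,0,0,0,-0.13,0,0,0,0,0,-0.13,0,0,0,0,0,-0.13,0,0,0,0,0,-0.13,0,0,0,0,0,-0.13,-3.08,1.88,0,0,0,0,-3.08,1.88,0,0,0,0,-3.08,1.88,0,0,0,0,-3.08,1.88,0,0,0,0,-3.08,1.88,0,0,0,0,-3.08,1.88,0,0,0,0,-3.08,1.88,0,0,0,0,-3.08,1.88,0,0,0,0,0,0,2,0,0,0,0,0,2.4,0,0,0,0,0,0,0,0,0,0,0,0,0,0,0]'

```text
time_s: 9.3
tcp_pos: [0.6317, -0.032, 0.0818]
orientation: [-179.8, -0.0, 91.7]
contact_force: [0.3, -0.2, -3.7]
width: 0.0396
```

```bash
python3 -c "
from h import *
go(.6341,-.0314,.023,91.75); grab('wrist','w4');crop('w4',120,150,520,390,2,'w4c')"
```

```text
turn [-0.0028 -0.0003 -0.0004] shift cm [0.05 0.24 3.38] | tcp [ 0.6317 -0.032   0.0818] t 9.3
```

View pics/w4c.png

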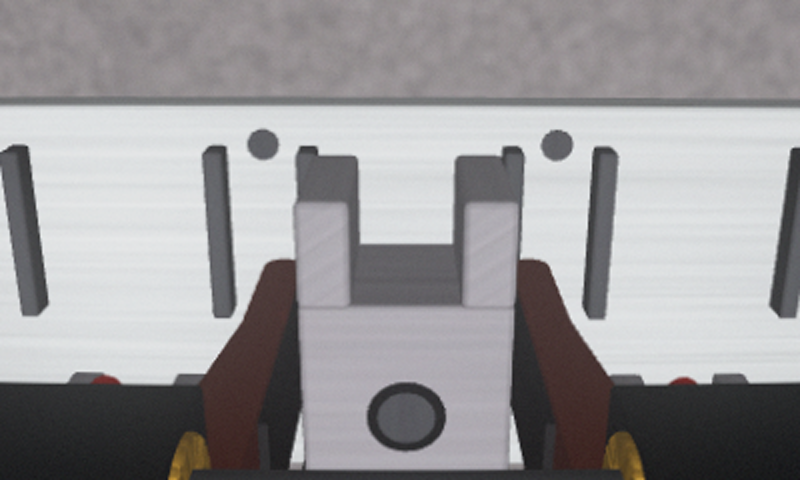

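>>> play_rows --increments '[0.09,0.2,0,0,0,0,0,0,1,0,0,0,0,0,1,0,0,0,0,0,0.7,0,0,0,0,0,0.4,0,0,0,0,0,0.2,0,0,0,0,0,0.04,0,0,0,0,0,0,0,0,0,0,0,0,0,0,0]'

```text
time_s: 10.25
tcp_pos: [0.6349, -0.0312, 0.0499]
orientation: [180.0, 0.0, 91.7]
contact_force: [0.5, -0.3, -4.3]
width: 0.0401
```

>>> play_rows --increments '[0,0.5,0,0,0,0,0,0.5,0,0,0,0,0,0.5,0,0,0,0,0,0.3,0,0,0,0,0,0.1,0,0,0,0,0,0,0,0,0,0]'

```text
time_s: 10.85
tcp_pos: [0.6449, -0.0306, 0.0478]
orientation: [-178.9, -0.1, 91.7]
contact_force: [-26.2, -1.1, 10.2]
width: 0.04
```

>>> play_rows --increments '[0,-0.6,-0.15,0,0,0,0,0,0,0,0,0,0,0,0,0,0,0]'

```text
time_s: 11.15
tcp_pos: [0.6444, -0.0308, 0.0502]
orientation: [-179.6, -0.0, 91.7]
contact_force: [-10.0, -0.8, -1.8]
width: 0.0398
```

```bash
python3 -c "
from h import *
go(.6341,-.0314,.023,91.75); print(arm.get_state()['contact_force']);grab('wrist','w5');grab('side','s5');crop('w5',120,150,520,390,2,'w5c')"
```

```text
turn [-0.0076 -0.0005 -0.0007] shift cm [-0.03 -1.04  0.22] | tcp [ 0.6444 -0.0308  0.0502] t 11.2
[-9.97010021 -0.77131886 -1.80766809]
```

View pics/w5c.png

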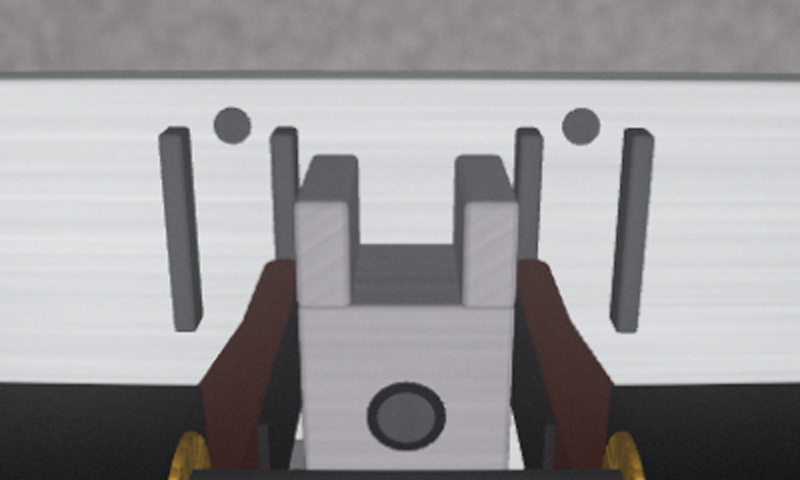

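>>> play_rows --increments '[0,0,0.1,0,0,0,0,0,0.1,0,0,0,0,0,0,0,0,0,0,0,0,0,0,0]'

```text
time_s: 11.65
tcp_pos: [0.6444, -0.0307, 0.0482]
orientation: [-179.6, -0.0, 91.7]
contact_force: [-10.9, -0.8, -0.1]
width: 0.04
```

>>> play_rows --increments '[0,0,0,0,0,0,0,0,0,0,0,0,0,0,0,0,0,0,0,0,0,0,0,0]' --jaw 108

```text
time_s: 12.05
tcp_pos: [0.6486, -0.0308, 0.0497]
orientation: [179.9, 0.0, 91.7]
contact_force: [0.6, 0.8, 0.4]
width: 0.0505
```

>>> play_rows --increments '[0,0,-1,0,0,0,0,0,-2,0,0,0,0,0,-2,0,0,0,0,0,-3,0,0,0,0,0,-3,0,0,0,0,0,0,0,0,0]'

```text
time_s: 12.65
tcp_pos: [0.6506, -0.0309, 0.1645]
orientation: [179.5, 0.0, 91.7]
contact_force: [-0.1, 0.3, 0.9]
width: 0.0502
```

```bash
python3 -c "
from h import *
grab('wrist','w6');grab('side','s6');
a=cv2.imread('pics/w6.png')[60:300,200:460]
p=px('s6',[(.66,0,.02)])[0].astype(int);print(p)
b=cv2.imread('pics/s6.png')[p[1]-45:p[1]+45,p[0]-60:p[0]+60]
b=cv2.resize(b,(390,292),interpolation=3);a=cv2.resize(a,None,fx=1.5,fy=1.5,interpolation=3)[:360]
cv2.imwrite('pics/c6.png',np.hstack([a,np.vstack([b,np.zeros((360-292,390,3),np.uint8)])]))
go(.4747,.3266,.10,76)"
```

```text
[373 251]
turn [ 2.300e-03 -1.000e-04  2.744e-01] shift cm [ 30.48 -25.48   3.54] | tcp [ 0.6481 -0.0308  0.1604] t 12.8
```

View pics/c6.png

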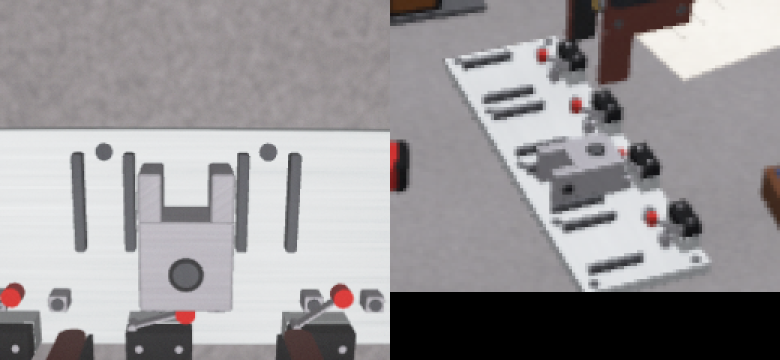

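>>> play_rows --increments '[0,0,0,0,0,0.137,0,0,0,0,0,0.137,3.05,-2.55,0.35,0,0,0,3.05,-2.55,0.35,0,0,0,3.05,-2.55,0.35,0,0,0,3.05,-2.55,0.35,0,0,0,3.05,-2.55,0.35,0,0,0,3.05,-2.55,0.35,0,0,0,3.05,-2.55,0.35,0,0,0,3.05,-2.55,0.35,0,0,0,3.05,-2.55,0.35,0,0,0,3.05,-2.55,0.35,0,0,0,0,0,0,0,0,0,0,0,0,0,0,0]' --jaw 85

```text
time_s: 14.15
tcp_pos: [0.4727, 0.3269, 0.1229]
orientation: [-179.9, 0.1, 76.1]
contact_force: [-0.2, 0.9, 0.4]
width: 0.0585
```

```bash
python3 -c "
from h import *
grab('wrist','w7');go(.4747,.3266,.0125,76)
p=w('w6',[(200+a/1.5,60+b/1.5) for a,b in [(137,311),(233,311),(137,173),(235,173)]],.044);print(fit(BLK,p))"
```

```text
turn [-0.0011  0.0015  0.0011] shift cm [0.07 0.12 8.57] | tcp [0.4733 0.3262 0.1232] t 14.2
(array([ 0.64317806, -0.0309907 ]), np.float64(1.51865486665046), np.float64(0.000610685653114007))
```

View pics/w7.png

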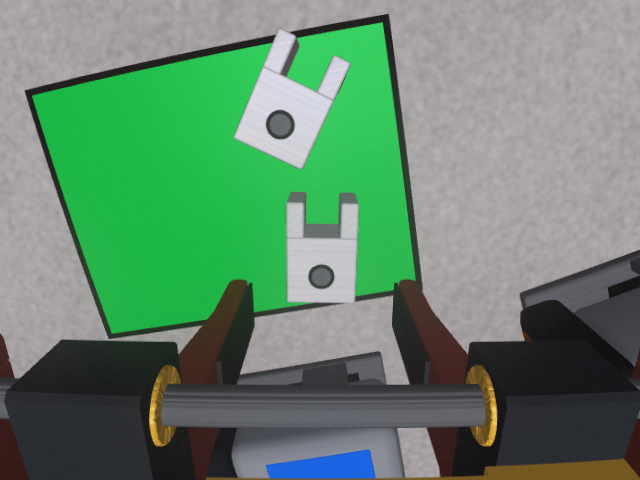

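>>> play_rows --increments '[0.03,0.1,2,0,0,0,0,0,2,0,0,0,0,0,2,0,0,0,0,0,1.5,0,0,0,0,0,0.7,0,0,0,0,0,0.35,0,0,0,0,0,0,0,0,0,0,0,0,0,0,0]'

```text
time_s: 15.0
tcp_pos: [0.4754, 0.327, 0.0392]
orientation: [180.0, -0.0, 76.0]
contact_force: [1.2, -0.4, 0.8]
width: 0.0589
```

>>> play_rows --increments '[0,0,0,0,0,0,0,0,0,0,0,0,0,0,0,0,0,0,0,0,0,0,0,0,0,0,0,0,0,0]' --jaw 255

```text
time_s: 15.5
tcp_pos: [0.4749, 0.3268, 0.039]
orientation: [180.0, 0.0, 76.0]
contact_force: [-1.5, -1.9, 5.2]
width: 0.0398
```

>>> play_rows --increments '[0,0,-1,0,0,0,0,0,-3,0,0,0,0,0,-4,0,0,0,0,0,-4,0,0,0,0,0,0,0,0,0,0,0,0,0,0,0]'

```text
time_s: 16.1
tcp_pos: [0.4749, 0.3269, 0.1591]
orientation: [180.0, -0.1, 76.0]
contact_force: [-0.1, -0.7, -3.9]
width: 0.0398
```

```bash
python3 -c "
from h import *
go(.621,.0428,.06,91.75)"
```

```text
turn [ 0.001  -0.0009 -0.2746] shift cm [-28.84  13.74   7.41] | tcp [0.4749 0.3269 0.1591] t 16.1
```

>>> play_rows --increments '[0,0,0,0,0,-0.137,0,0,0,0,0,-0.137,-2.88,1.35,0,0,0,0,-2.88,1.35,0,0,0,0,-2.88,1.35,0,0,0,0,-2.88,1.35,0,0,0,0,-2.88,1.35,0,0,0,0,-2.88,1.35,0,0,0,0,-2.88,1.35,0,0,0,0,-2.88,1.35,0,0,0,0,-2.88,1.35,0,0,0,0,-2.88,1.35,0,0,0,0,0,0,3,0,0,0,0,0,3,0,0,0,0,0,1.4,0,0,0,0,0,0,0,0,0,0,0,0,0,0,0]'

```text
time_s: 17.8
tcp_pos: [0.6182, 0.0433, 0.0841]
orientation: [-179.9, 0.0, 91.7]
contact_force: [0.5, -0.0, -4.0]
width: 0.0399
```

```bash
python3 -c "
from h import *
go(.6188,.0427,.0245,91.75);grab('wrist','w8');crop('w8',120,150,520,390,2,'w8c')"
```

```text
turn [-0.0014  0.     -0.0001] shift cm [-0.06  0.06  3.46] | tcp [0.6182 0.0433 0.0841] t 17.8
```

View pics/w8c.png

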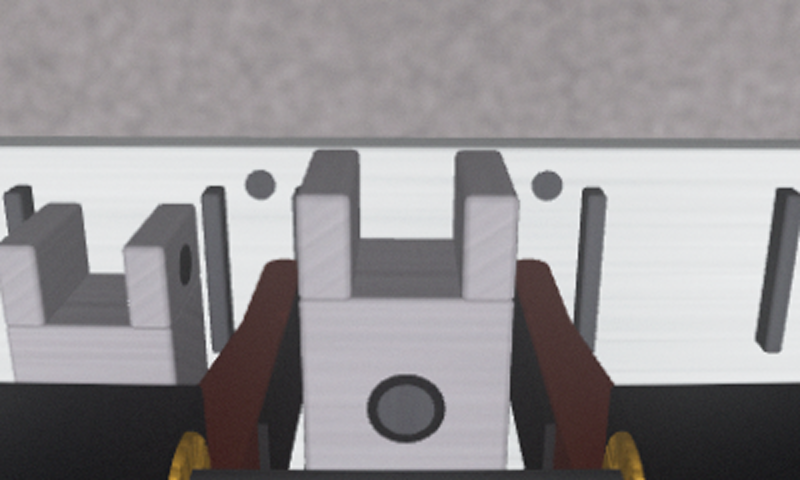

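>>> play_rows --increments '[-0.06,0.06,1,0,0,0,0,0,1,0,0,0,0,0,0.8,0,0,0,0,0,0.4,0,0,0,0,0,0.2,0,0,0,0,0,0,0,0,0,0,0,0,0,0,0]'

```text
time_s: 18.55
tcp_pos: [0.6193, 0.0424, 0.0507]
orientation: [180.0, -0.0, 91.7]
contact_force: [0.2, -0.4, -4.0]
width: 0.0397
```

>>> play_rows --increments '[0,0.5,0,0,0,0,0,0.5,0,0,0,0,0,0.5,0,0,0,0,0,0.4,0,0,0,0,0,0.3,0,0,0,0,0,0.2,0,0,0,0,0,0.2,0,0,0,0,0,0.1,0,0,0,0,0,0,0,0,0,0]'

```text
time_s: 19.45
tcp_pos: [0.643, 0.0431, 0.0497]
orientation: [-179.6, 0.0, 91.7]
contact_force: [-8.0, -0.5, 0.1]
width: 0.0398
```

>>> play_rows --increments '[0,0,0,0,0,0,0,0,0,0,0,0,0,0,0,0,0,0,0,0,0,0,0,0,0,0,-1,0,0,0,0,0,-2,0,0,0,0,0,-2,0,0,0,0,0,-3,0,0,0,0,0,-3,0,0,0,0,0,0,0,0,0]' --jaw 108

```text
time_s: 20.45
tcp_pos: [0.649, 0.0434, 0.1659]
orientation: [179.5, -0.0, 91.7]
contact_force: [0.1, -0.0, -0.2]
width: 0.0502
```

```bash
python3 -c "
from h import *
go(.390,.331,.10,50.9);print(arm.get_state()['width'])"
```

```text
turn [ 0.0081 -0.0032  0.7124] shift cm [  5.98 -38.24   4.09] | tcp [0.649  0.0434 0.1659] t 20.4
0.05017789638267536
```

>>> play_rows --increments '[0,0,0,0,0,0.1187,0,0,0,0,0,0.1187,0,0,0,0,0,0.1187,0,0,0,0,0,0.1187,0,0,0,0,0,0.1187,0,0,0,0,0,0.1187,0.5,-3.19,0.3,0,0,0,0.5,-3.19,0.3,0,0,0,0.5,-3.19,0.3,0,0,0,0.5,-3.19,0.3,0,0,0,0.5,-3.19,0.3,0,0,0,0.5,-3.19,0.3,0,0,0,0.5,-3.19,0.3,0,0,0,0.5,-3.19,0.3,0,0,0,0.5,-3.19,0.3,0,0,0,0.5,-3.19,0.3,0,0,0,0.5,-3.19,0.3,0,0,0,0.5,-3.19,0.3,0,0,0,0,0,0,0,0,0,0,0,0,0,0,0]' --jaw 70

```text
time_s: 22.45
tcp_pos: [0.3864, 0.3314, 0.1245]
orientation: [180.0, 0.0, 51.0]
contact_force: [0.2, -0.0, -0.2]
width: 0.0639
```

```bash
python3 -c "
from h import *
grab('wrist','w9');go(.390,.331,.0135,50.9)
i=cv2.imread('pics/w9.png');cv2.imwrite('pics/w9c.png',i[60:400,80:560])"
```

```text
turn [ 0.0002 -0.      0.0008] shift cm [0.19 0.24 8.61] | tcp [0.387  0.331  0.1246] t 22.5
```

View pics/w9c.png

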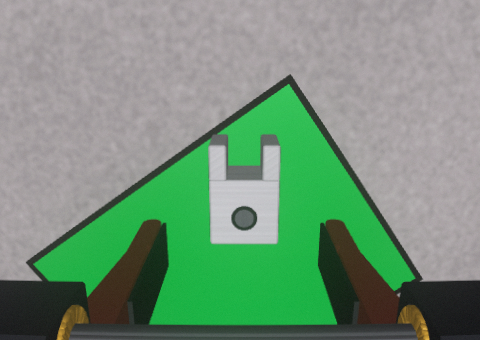

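>>> play_rows --increments '[0.05,0.1,2,0,0,0,0,0,2,0,0,0,0,0,2,0,0,0,0,0,1.5,0,0,0,0,0,0.7,0,0,0,0,0,0.4,0,0,0,0,0,0,0,0,0,0,0,0,0,0,0]'

```text
time_s: 23.3
tcp_pos: [0.3884, 0.331, 0.0391]
orientation: [180.0, -0.1, 50.9]
contact_force: [0.0, 0.4, 0.3]
width: 0.064
```

>>> play_rows --increments '[0,0,0,0,0,0,0,0,0,0,0,0,0,0,0,0,0,0,0,0,0,0,0,0,0,0,0,0,0,0]' --jaw 255

```text
time_s: 23.8
tcp_pos: [0.388, 0.3311, 0.0389]
orientation: [180.0, -0.0, 50.9]
contact_force: [-0.3, -0.2, 5.2]
width: 0.0394
```

>>> play_rows --increments '[0,0,-1,0,0,0,0,0,-3,0,0,0,0,0,-4,0,0,0,0,0,-4,0,0,0,0,0,0,0,0,0,0,0,0,0,0,0]'

```text
time_s: 24.4
tcp_pos: [0.3878, 0.3308, 0.159]
orientation: [180.0, -0.1, 50.9]
contact_force: [-0.7, 0.7, -5.5]
width: 0.0397
```

```bash
python3 -c "
from h import *
go(.6165,.1167,.06,91.75)"
```

```text
turn [ 6.000e-04 -1.000e-03 -7.127e-01] shift cm [-22.1   22.21   7.4 ] | tcp [0.3878 0.3308 0.159 ] t 24.4
```

>>> play_rows --increments '[0,0,0,0,0,-0.1187,0,0,0,0,0,-0.1187,0,0,0,0,0,-0.1187,0,0,0,0,0,-0.1187,0,0,0,0,0,-0.1187,0,0,0,0,0,-0.1187,-2.21,2.2,0,0,0,0,-2.21,2.2,0,0,0,0,-2.21,2.2,0,0,0,0,-2.21,2.2,0,0,0,0,-2.21,2.2,0,0,0,0,-2.21,2.2,0,0,0,0,-2.21,2.2,0,0,0,0,-2.21,2.2,0,0,0,0,-2.21,2.2,0,0,0,0,-2.21,2.2,0,0,0,0,0,0,3,0,0,0,0,0,3,0,0,0,0,0,1.4,0,0,0,0,0,0,0,0,0]'

```text
time_s: 26.4
tcp_pos: [0.6113, 0.1161, 0.0804]
orientation: [-179.5, 0.1, 91.7]
contact_force: [0.1, 0.1, -4.3]
width: 0.0398
```

```bash
python3 -c "
from h import *
go(.6165,.1167,.0245,91.75);grab('wrist','w10');crop('w10',120,150,520,390,2,'w10c')"
```

```text
turn [-0.008   0.0011 -0.0005] shift cm [0.04 0.52 3.09] | tcp [0.6113 0.1161 0.0804] t 26.4
```

View pics/w10c.png

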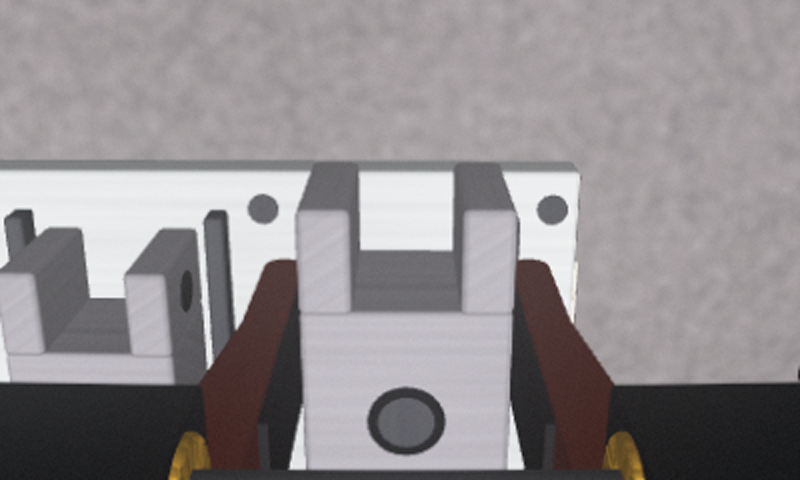

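>>> play_rows --increments '[0.03,0.2,0,0,0,0,0,0,0,0,0,0,0,0,1,0,0,0,0,0,1,0,0,0,0,0,0.7,0,0,0,0,0,0.4,0,0,0,0,0,0.2,0,0,0,0,0,0,0,0,0,0,0,0,0,0,0]'

```text
time_s: 27.35
tcp_pos: [0.6165, 0.117, 0.0517]
orientation: [180.0, 0.0, 91.7]
contact_force: [0.3, 0.4, -5.2]
width: 0.0398
```

```bash
python3 -c "
from h import *
go(.6404,.1172,.0245,91.75)"
```

```text
turn [ 0.0002  0.     -0.0005] shift cm [-0.05  2.38  0.22] | tcp [0.6165 0.117  0.0517] t 27.4
```

>>> play_rows --increments '[0,0,0.15,0,0,0,0,0.5,0,0,0,0,0,0.5,0,0,0,0,0,0.5,0,0,0,0,0,0.4,0,0,0,0,0,0.3,0,0,0,0,0,0.2,0,0,0,0,0,0.2,0,0,0,0,0,0.1,0,0,0,0,0,0,0,0,0,0]'

```text
time_s: 28.35
tcp_pos: [0.6384, 0.1176, 0.0492]
orientation: [-179.4, 0.0, 91.7]
contact_force: [-15.6, 1.0, 5.2]
width: 0.0397
```

>>> play_rows --increments '[0,0,0,0,0,0,0,0,0,0,0,0,0,0,0,0,0,0,0,0,0,0,0,0,0,0,-1,0,0,0,0,0,-2,0,0,0,0,0,-3,0,0,0,0,0,-4,0,0,0,0,0,-4,0,0,0,0,0,-2,0,0,0,-2.5,0,0,0,0,0,-2.5,0,0,0,0,0,-2.4,0,0,0,0,0,0,0,0,0,0,0,0,0,0,0,0,0]' --jaw 108

```text
time_s: 29.85
tcp_pos: [0.6458, 0.0436, 0.2107]
orientation: [180.0, -0.0, 91.6]
contact_force: [0.5, 0.7, -0.1]
width: 0.0508
```

```bash
python3 -c "
from h import *
grab('wrist','w11');go(.6404,.043,.0245,91.75)
i=cv2.imread('pics/w11.png');cv2.imwrite('pics/w11c.png',cv2.resize(i[120:390,100:550],None,fx=1.75,fy=1.75,interpolation=3))"
```

```text
turn [ 0.0006 -0.0003 -0.0009] shift cm [-0.11 -0.54 16.11] | tcp [0.6457 0.0442 0.2106] t 29.9
```

View pics/w11c.png

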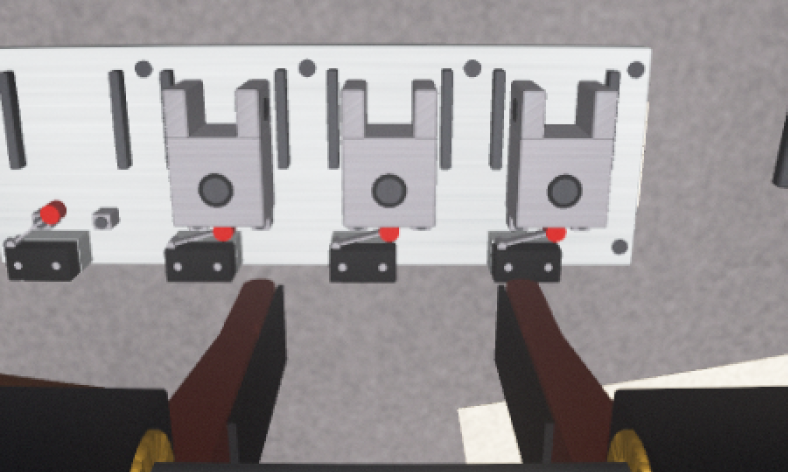

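>>> play_rows --increments '[2.5,-0.1,-0.4,0,0,0,2.5,-0.1,-0.4,0,0,0,2.5,-0.1,-0.4,0,0,0,2.5,-0.1,-0.4,0,0,0,2.5,-0.1,-0.4,0,0,0,2.5,-0.1,-0.4,0,0,0,2.5,-0.1,-0.4,0,0,0,2.5,-0.1,-0.4,0,0,0,2.5,-0.1,-0.4,0,0,0,2.5,-0.1,-0.4,0,0,0,0,0,0,0,0,0,0,0,0,0,0,0]' --jaw 0

```text
time_s: 31.1
tcp_pos: [0.6275, 0.2945, 0.25]
orientation: [-180.0, 0.0, 91.8]
contact_force: [-0.3, -0.5, -0.0]
width: 0.0876
```

```bash
python3 -c "
from h import *
grab('wrist','w12');go(.6404,.043,.0245,91.75)
i=cv2.imread('pics/w12.png');cv2.imwrite('pics/w12c.png',cv2.resize(i[90:390,170:470],None,fx=2,fy=2,interpolation=3))"
```

```text
turn [-0.0005  0.0005  0.0006] shift cm [-25.09   0.51  20.03] | tcp [0.6276 0.2936 0.2498] t 31.1
```

View pics/w12c.png

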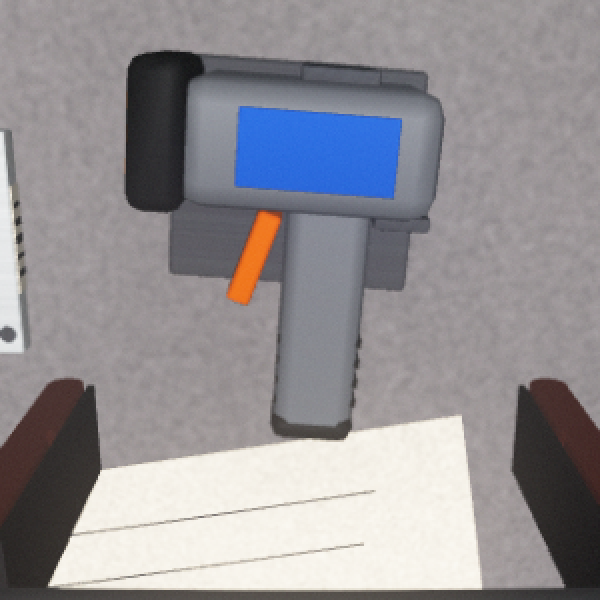

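```bash
python3 -c "
from h import *
q=lambda l:[(170+a/2,90+b/2) for a,b in l]
L=w('w12',q([(287,222),(275,405)]),.056)[:,:2];Rr=w('w12',q([(368,222),(353,405)]),.056)[:,:2]
print(L,Rr)
a=(L[1]-L[0])/np.linalg.norm(L[1]-L[0]);b=(Rr[1]-Rr[0])/np.linalg.norm(Rr[1]-Rr[0]);u=(a+b)/2;u/=np.linalg.norm(u)
print('yaw',[np.degrees(np.arctan2(v[1],v[0])) for v in (a,b,u)])
n=np.array([-u[1],u[0]]);c=(L.mean(0)+Rr.mean(0))/2;print('width',(Rr.mean(0)-L.mean(0))@n)
S=lambda P:np.c_[(P[:,:2]-c)@u,(P[:,:2]-c)@n]
T=w('w12',q([(227,297),(249,304),(258,212),(282,216)]),.055);print('trig rel grip line',S(T).round(4))
t0=S(T)[:,0]
g=c+u*(S(T)[:2,0].mean()-.012);print('grip',g,'end rel',S(w('w12',q([(311,437)]),.045))-S(np.r_[[g]]))
yaw=np.degrees(np.arctan2(u[1],u[0]))
print('head rel',(S(w('w12',q([(280,207)]),.06))-S(np.r_[[g]])))
m=g+n*(-.015);print(m);go(m[0],m[1],.10,90+yaw)
"
```

```text
[[0.62158319 0.28664735]
 [0.70033265 0.28368943]] [[0.62051382 0.31854488]
 [0.69924375 0.3165143 ]]
yaw [np.float64(-2.1510876071339426), np.float64(-1.4774240838647175), np.float64(-1.8142558454993305)]
width 0.032310813238912425
trig rel grip line [[-0.0056 -0.0384]
 [-0.0032 -0.0294]
 [-0.0414 -0.0276]
 [-0.0404 -0.018 ]]
grip [0.64407516 0.30186666] end rel [[0.07621963 0.00015802]]
head rel [[-0.02862804 -0.0189416 ]]
[0.64360027 0.28687418]
turn [-0.0005  0.0005  0.0628] shift cm [-0.62  1.62 12.48] | tcp [0.6276 0.2936 0.2498] t 31.1
```

>>> play_rows --increments '[0,0,0,0,0,0.0628,0.33,1.66,0,0,0,0,0,0,3,0,0,0,0,0,3,0,0,0,0,0,3,0,0,0,0,0,2.5,0,0,0,0,0,0,0,0,0,0,0,0,0,0,0]'

```text
time_s: 31.95
tcp_pos: [0.6449, 0.2954, 0.1351]
orientation: [-180.0, 0.0, 88.1]
contact_force: [-0.1, 0.5, 1.1]
width: 0.0877
```

```bash
python3 -c "
from h import *
grab('wrist','w13');go(.6443,.2964,.026,88.2)
i=cv2.imread('pics/w13.png');cv2.imwrite('pics/w13c.png',i[100:400,100:540])
print(w('top0',[(159,200),(159,230)],.1))"
```

```text
turn [ 0.0012 -0.0005 -0.0021] shift cm [ 0.05 -0.13  8.53] | tcp [0.6456 0.2958 0.1363] t 32.0
[[0.60443    0.41509592 0.1       ]
 [0.53029111 0.41179004 0.1       ]]
```

```bash
cat >> h.py <<'E'
def orange(save,z=.055):
    i=cv2.imread(f'pics/{save}.png').astype(int);b,g,r=i[...,0],i[...,1],i[...,2]
    m=((r>150)&(g>60)&(g<.7*r)&(b<.35*r)).astype(np.uint8)
    n,l,s,c=cv2.connectedComponentsWithStats(m);k=[j for j in range(1,n) if s[j,4]>60]
    for j in k:
        box=cv2.boxPoints(cv2.minAreaRect(np.argwhere(l==j)[:,::-1].astype(np.float32)));P=w(save,box,z)[:,:2]
        u=np.array([.9995,-.0317]);v=np.array([.0317,.9995]);d=P-[.6441,.3019];print(s[j],'rel grip',np.c_[d@u,d@v].round(4).tolist())
E
python3 -c "
from h import *
orange('w12');orange('w13')"
```

```text
[284 196  26  46 559] rel grip [[0.0106, -0.0395], [-0.0267, -0.0273], [-0.0237, -0.0184], [0.0137, -0.0302]]
[575 203  36  62 939] rel grip [[0.0159, 0.2072], [-0.0383, 0.2154], [-0.0348, 0.2286], [0.02, 0.2209]]
[ 265  210   35   69 1216] rel grip [[0.0101, -0.0392], [-0.0268, -0.027], [-0.0239, -0.0182], [0.0132, -0.0299]]
```

Both views agree on the trigger's position. I'll lower, straddle the grip and squeeze.

>>> play_rows --increments '[0.05,-0.1,2,0,0,0,0,0,2,0,0,0,0,0,2,0,0,0,0,0,1.5,0,0,0,0,0,0.8,0,0,0,0,0,0.2,0,0,0,0,0,0,0,0,0,0,0,0,0,0,0]'

```text
time_s: 32.8
tcp_pos: [0.6445, 0.297, 0.0511]
orientation: [179.9, -0.0, 88.1]
contact_force: [-0.2, -0.2, 0.2]
width: 0.0879
```

>>> play_rows --increments '[0,0,0,0,0,0,0,0,0,0,0,0,0,0,0,0,0,0,0,0,0,0,0,0,0,0,0,0,0,0,0,0,0,0,0,0,0,0,0,0,0,0,0,0,0,0,0,0]' --jaw 255 --squeeze 30

```text
time_s: 33.6
tcp_pos: [0.6446, 0.2966, 0.0502]
orientation: [179.9, -0.0, 88.1]
contact_force: [5.0, -1.5, -1.6]
width: 0.0444
```

```bash
python3 -c "
from h import *
grab('wrist','w14');orange('w14');go(.6443,.2964,.026,88.2);s=arm.get_state();print(s['width'],s['contact_force'])"
```

```text
[ 257  273   33   99 2894] rel grip [[-0.0249, -0.0271], [-0.0252, -0.0169], [0.0127, -0.0168], [0.0132, -0.0279]]
turn [ 0.0015 -0.0001 -0.0014] shift cm [-0.02 -0.03 -0.08] | tcp [0.6446 0.2966 0.0502] t 33.6
0.04464027879065939 [ 5.86712197 -1.45507096 -2.07238179]
```

>>> play_rows --increments '[0,0,0,0,0,0,0,0,0,0,0,0,0,0,0,0,0,0,0,0,0,0,0,0,0,0,0,0,0,0,0,0,-2,0,0,0,0,0,-3,0,0,0,0,0,-4,0,0,0,0,0,-4,0,0,0,0,0,-3,0,0,0,0,0,0,0,0,0]' --jaw 0

```text
time_s: 34.75
tcp_pos: [0.6467, 0.2982, 0.2177]
orientation: [179.4, -0.3, 88.1]
contact_force: [0.5, -0.2, -0.9]
width: 0.0879
```

```bash
python3 -c "
from h import *
grab('wrist','w15');orange('w15');go(.6457,.0440,.1856,91.7)"
```

```text
[ 602  164   38   72 1208] rel grip [[0.0156, 0.2076], [-0.0391, 0.216], [-0.0355, 0.2293], [0.0198, 0.2214]]
[274 177  27  54 705] rel grip [[0.0106, -0.0395], [-0.0265, -0.0271], [-0.0236, -0.0182], [0.0137, -0.0303]]
turn [ 0.0063 -0.0029 -0.0623] shift cm [-25.35  -0.72   0.4 ] | tcp [0.6454 0.2976 0.2146] t 34.8
```

>>> play_rows --increments '[0,0,0,0,0,-0.0623,-2.53,-0.08,0,0,0,0,-2.53,-0.08,0,0,0,0,-2.53,-0.08,0,0,0,0,-2.53,-0.08,0,0,0,0,-2.53,-0.08,0,0,0,0,-2.53,-0.08,0,0,0,0,-2.53,-0.08,0,0,0,0,-2.53,-0.08,0,0,0,0,-2.53,-0.08,0,0,0,0,-2.53,-0.08,0,0,0,0,0,0,0,0,0,0,0,0,0,0,0,0]' --jaw 108

```text
time_s: 36.1
tcp_pos: [0.6428, 0.0435, 0.2094]
orientation: [-179.9, -0.0, 91.6]
contact_force: [0.0, -0.1, -0.9]
width: 0.0508
```

```bash
cat > cmp.py <<'E'
from h import *
grab('wrist','w16');go(.6457,.0440,.1856,91.7)
A=cv2.imread('pics/w11.png',0);B=cv2.imread('pics/w16.png',0)
P=np.array([(x,y,.044) for x in(.6,.7) for y in(-.06,.15)])
H,_=cv2.findHomography(px('w11',P),px('w16',P));A2=cv2.warpPerspective(A,H,(640,480))
k=[(100+a/1.75,120+b/1.75) for a,b in [(215,150),(389,150),(565,150)]]  # block tops in w11
for u,v in k:
    u,v=int(u),int(v);T=A2[v-50:v+60,u-35:u+35];m=cv2.matchTemplate(B[v-80:v+90,u-65:u+65],T,cv2.TM_CCOEFF_NORMED);_,s,_,l=cv2.minMaxLoc(m);print(round(s,3),l[0]-30,l[1]-30)
E
python3 cmp.py
```

```text
turn [-0.001  -0.0004 -0.0004] shift cm [-0.02  0.28 -0.11] | tcp [0.6429 0.0441 0.2095] t 36.1
0.994 0 0
0.991 0 0
0.992 0 0
```

```bash
python3 -c "
from h import *
grab('top','t1')
i=cv2.imread('pics/t1.png').astype(int);b,g,r=i[...,0],i[...,1],i[...,2]
print(i[279,441],i[255,460])
m=((b>90)&(b>1.6*r)&(b>1.25*g)).astype(np.uint8);m=cv2.morphologyEx(m,cv2.MORPH_CLOSE,np.ones((3,3)))
n,l,s,c=cv2.connectedComponentsWithStats(m);j=l[279,441];print(s[j])
box=cv2.boxPoints(cv2.minAreaRect(np.argwhere(l==j)[:,::-1].astype(np.float32)));print(box)
P=w('t1',box,.010)[:,:2];print(P.round(3),P.mean(0),[np.linalg.norm(P[k]-P[k-1]).round(3) for k in range(4)])
for k in range(4): d=P[k]-P[k-1];print(np.degrees(np.arctan2(d[1],d[0])).round(1))
"
```

```text
[114  62  27] [115  63  27]
[ 402  244   77   69 4382]
[[401.72552 250.04883]
 [472.83112 243.43433]
 [478.64557 305.93994]
 [407.53998 312.55444]]
[[ 0.487 -0.182]
 [ 0.502 -0.366]
 [ 0.342 -0.371]
 [ 0.329 -0.191]] [ 0.41504764 -0.27728013] [np.float64(0.158), np.float64(0.184), np.float64(0.159), np.float64(0.181)]
3.1
-85.5
-178.2
94.2
```

```bash
python3 -c "
from h import *
a=np.radians(3.5);R=np.array([[np.cos(a),-np.sin(a)],[np.sin(a),np.cos(a)]])
for n,p in dict(P1=(.036,-.038),P2=(-.036,0),P3=(.036,.038)).items(): print(n,R@p+[.415,-.277])
go(.643,.0433,.0245,91.7)"
```

```text
P1 [ 0.4532527  -0.31273137]
P2 [ 0.37906715 -0.27919775]
P3 [ 0.44861301 -0.23687313]
turn [-0.0008 -0.0003  0.0004] shift cm [-0.11 -0.   16.02] | tcp [0.643  0.0444 0.2097] t 36.2
```

>>> play_rows --increments '[0.08,0,3,0,0,0,0,0,4,0,0,0,0,0,4,0,0,0,0,0,2.5,0,0,0,0,0,1.5,0,0,0,0,0,0.7,0,0,0,0,0,0.2,0,0,0,0,0,0,0,0,0,0,0,0,0,0,0]'

```text
time_s: 37.1
tcp_pos: [0.6443, 0.0445, 0.0525]
orientation: [179.9, -0.0, 91.7]
contact_force: [-0.5, -0.4, 0.2]
width: 0.0509
```

>>> play_rows --increments '[0,0,0,0,0,0,0,0,0,0,0,0,0,0,0,0,0,0,0,0,0,0,0,0,0,0,0,0,0,0]' --jaw 255 --squeeze 40

```text
time_s: 37.6
tcp_pos: [0.6439, 0.0442, 0.0521]
orientation: [179.9, 0.0, 91.7]
contact_force: [-0.6, -0.9, 6.3]
width: 0.0398
```

>>> play_rows --increments '[0,0,-1,0,0,0,0,0,-2,0,0,0,0,0,-3,0,0,0,0,0,-3,0,0,0,0,0,-3,0,0,0,0,0,0,0,0,0,0,0,0,0,0,0]'

```text
time_s: 38.3
tcp_pos: [0.6429, 0.0444, 0.171]
orientation: [180.0, -0.0, 91.7]
contact_force: [-0.2, -0.1, -4.7]
width: 0.0398
```

```bash
python3 -c "
from h import *
go(.379,-.2792,.06,93.5)"
```

```text
turn [ 0.0002 -0.0001 -0.0316] shift cm [-30.69 -28.32   8.6 ] | tcp [0.6429 0.0444 0.171 ] t 38.3
```

>>> play_rows --increments '[0,0,0,0,0,-0.0316,-2.557,-2.36,0,0,0,0,-2.557,-2.36,0,0,0,0,-2.557,-2.36,0,0,0,0,-2.557,-2.36,0,0,0,0,-2.557,-2.36,0,0,0,0,-2.557,-2.36,0,0,0,0,-2.557,-2.36,0,0,0,0,-2.557,-2.36,0,0,0,0,-2.557,-2.36,0,0,0,0,-2.557,-2.36,0,0,0,0,-2.557,-2.36,0,0,0,0,-2.557,-2.36,0,0,0,0,0,0,3,0,0,0,0,0,3,0,0,0,0,0,2,0,0,0,0,0,0,0,0,0,0,0,0,0,0,0]'

```text
time_s: 40.1
tcp_pos: [0.3785, -0.2785, 0.0901]
orientation: [-179.9, -0.1, 93.5]
contact_force: [0.3, 1.2, -4.3]
width: 0.0395
```

```bash
python3 -c "
from h import *
go(.379,-.2792,.0205,93.5);print(arm.get_state()['joint_pos'].round(0));grab('wrist','w17')
# tray edges in the wrist view: near wall region colours along the rows left and right of block
i=cv2.imread('pics/w17.png').astype(int);b,g,r=i[...,0],i[...,1],i[...,2];m=((b>90)&(b>1.6*r)&(b>1.25*g)).astype(np.uint8)
C=np.array([(x,y) for x in(-.079,.079) for y in(-.089,.089)]);a=np.radians(3.5);R=np.array([[np.cos(a),-np.sin(a)],[np.sin(a),np.cos(a)]])
print('pred',px('w17',np.c_[C@R.T+[.415,-.277],[.015]*4]).round(0).tolist())
n,l,s,c=cv2.connectedComponentsWithStats(m);print(s[s[:,4]>500])
for row in (120,150,200,250): x=np.where(m[row])[0];print(row,x.min() if len(x) else 0,x.max() if len(x) else 0)
for col in (230,330,420): y=np.where(m[:,col])[0];print(col,y.min() if len(y) else 0)
"
```

```text
turn [-0.0024 -0.0021  0.0001] shift cm [-0.07  0.04  4.46] | tcp [ 0.3785 -0.2785  0.0901] t 40.1
[ -38.   27.  118.    0.   36. -131.]
pred [[145.0, 182.0], [498.0, 182.0], [178.0, 436.0], [465.0, 436.0]]
[[     0      0    640    480 265197]
 [   146    178    349    165  39095]
 [   264    347    119     39    824]
 [   249    428    148     11   1493]
 [    39    460     36     20    591]]
120 0 0
150 0 0
200 147 492
250 154 487
230 181
330 180
420 179
```

>>> play_rows --increments '[0,0,2,0,0,0,0,0,1.5,0,0,0,0,0,0.7,0,0,0,0,0,0.2,0,0,0,0,0,0,0,0,0,0,0,0,0,0,0]'

```text
time_s: 40.75
tcp_pos: [0.3798, -0.2795, 0.0478]
orientation: [179.9, 0.1, 93.5]
contact_force: [-0.6, 0.9, -3.8]
width: 0.0392
```

>>> play_rows --increments '[0,0,0.05,0,0,0,0,0,0,0,0,0]'

```text
time_s: 40.95
tcp_pos: [0.3796, -0.2794, 0.047]
orientation: [180.0, 0.0, 93.5]
contact_force: [0.5, 0.0, -3.9]
width: 0.0397
```

Lower 2.5 mm more, release, and lift.

>>> play_rows --increments '[0,0,0.1,0,0,0,0,0,0.1,0,0,0,0,0,0,0,0,0,0,0,0,0,0,0]'

```text
time_s: 41.35
tcp_pos: [0.3793, -0.2791, 0.0445]
orientation: [-180.0, -0.0, 93.5]
contact_force: [0.3, -0.2, -3.6]
width: 0.0396
```

>>> play_rows --increments '[0,0,0,0,0,0,0,0,0,0,0,0,0,0,0,0,0,0,0,0,0,0,0,0,0,0,-1,0,0,0,0,0,-3,0,0,0,0,0,-4,0,0,0,0,0,-4,0,0,0,0,0,0,0,0,0,0,0,0,0,0,0]' --jaw 108

```text
time_s: 42.35
tcp_pos: [0.3797, -0.2795, 0.1658]
orientation: [179.9, 0.1, 93.5]
contact_force: [0.8, 0.5, 0.4]
width: 0.0505
```

```bash
python3 -c "
from h import *
go(.6425,.1174,.145,91.7)"
```

```text
turn [0.0022 0.0019 0.0315] shift cm [38.89 27.44 -0.42] | tcp [ 0.3797 -0.2795  0.1658] t 42.4
```

>>> play_rows --increments '[0,0,0,0,0,0.0315,2.78,1.943,0,0,0,0,2.78,1.943,0,0,0,0,2.78,1.943,0,0,0,0,2.78,1.943,0,0,0,0,2.78,1.943,0,0,0,0,2.78,1.943,0,0,0,0,2.78,1.943,0,0,0,0,2.78,1.943,0,0,0,0,2.78,1.943,0,0,0,0,2.78,1.943,0,0,0,0,2.78,1.943,0,0,0,0,2.78,1.943,0,0,0,0,2.78,1.943,0,0,0,0,2.78,1.943,0,0,0,0,0,0,3,0,0,0,0,0,3,0,0,0,0,0,0,0,0,0,0,0,0,0,0,0]'

```text
time_s: 44.25
tcp_pos: [0.6386, 0.1177, 0.1031]
orientation: [-179.8, 0.0, 91.7]
contact_force: [0.1, -0.0, 1.0]
width: 0.0505
```

```bash
python3 -c "
from h import *
go(.640,.1174,.0265,91.7);grab('wrist','w18')
i=cv2.imread('pics/w18.png');print(i[200:330:15,323].tolist())
g=cv2.cvtColor(i,cv2.COLOR_BGR2GRAY);T=cv2.imread('pics/w10.png',0)[300:385,270:376]
m=cv2.matchTemplate(g[200:400,200:450],T,cv2.TM_CCOEFF_NORMED);print(cv2.minMaxLoc(m))
c=cv2.HoughCircles(g[200:385,230:420],cv2.HOUGH_GRADIENT,1,30,param1=100,param2=15,minRadius=8,maxRadius=22);print(c)
print(px('w18',[(.6415,.1176,.044)]))"
```

```text
turn [-0.0036  0.0005 -0.0001] shift cm [-0.03  0.14  5.16] | tcp [0.6386 0.1177 0.1031] t 44.2
[[235, 234, 232], [236, 235, 232], [233, 232, 230], [111, 107, 110], [192, 185, 188], [189, 183, 186], [102, 96, 98], [103, 98, 98], [188, 180, 184]]
(-0.35799285769462585, 0.5021233558654785, (106, 74), (56, 90))
[[[ 91.5  98.5  13.4]
  [123.5  36.5  13. ]]]
[[322.95581986 278.47811478]]
```

>>> play_rows --increments '[0,0.1,2,0,0,0,0,0,1.7,0,0,0,0,0,1,0,0,0,0,0,0.5,0,0,0,0,0,0,0,0,0,0,0,0,0,0,0]'

```text
time_s: 44.9
tcp_pos: [0.641, 0.118, 0.053]
orientation: [180.0, -0.0, 91.7]
contact_force: [-0.5, 0.1, 0.0]
width: 0.0504
```

>>> play_rows --increments '[0,0,0,0,0,0,0,0,0,0,0,0,0,0,0,0,0,0,0,0,0,0,0,0,0,0,0,0,0,0]' --jaw 255

```text
time_s: 45.4
tcp_pos: [0.6411, 0.118, 0.0532]
orientation: [179.9, -0.0, 91.7]
contact_force: [-0.7, -0.7, 5.7]
width: 0.0401
```

>>> play_rows --increments '[0,0,-1,0,0,0,0,0,-2,0,0,0,0,0,-3,0,0,0,0,0,-3,0,0,0,0,0,-3,0,0,0,0,0,0,0,0,0,0,0,0,0,0,0]'

```text
time_s: 46.1
tcp_pos: [0.6402, 0.1179, 0.1721]
orientation: [-180.0, 0.0, 91.7]
contact_force: [-0.7, -0.3, -5.3]
width: 0.0397
```

```bash
python3 -c "
from h import *
go(.4486,-.2369,.06,93.5)"
```

```text
turn [-0.0003  0.     -0.0314] shift cm [-34.24 -21.29   8.71] | tcp [0.6402 0.1179 0.1721] t 46.1
```

>>> play_rows --increments '[0,0,0,0,0,-0.0314,-2.446,-1.521,0,0,0,0,-2.446,-1.521,0,0,0,0,-2.446,-1.521,0,0,0,0,-2.446,-1.521,0,0,0,0,-2.446,-1.521,0,0,0,0,-2.446,-1.521,0,0,0,0,-2.446,-1.521,0,0,0,0,-2.446,-1.521,0,0,0,0,-2.446,-1.521,0,0,0,0,-2.446,-1.521,0,0,0,0,-2.446,-1.521,0,0,0,0,-2.446,-1.521,0,0,0,0,-2.446,-1.521,0,0,0,0,-2.446,-1.521,0,0,0,0,0,0,3,0,0,0,0,0,3,0,0,0,0,0,2,0,0,0,0,0,0,0,0,0,0,0,0,0,0,0]'

```text
time_s: 48.1
tcp_pos: [0.448, -0.2363, 0.0914]
orientation: [-179.8, -0.1, 93.5]
contact_force: [1.3, -0.4, -4.5]
width: 0.0398
```

```bash
python3 -c "
from h import *
go(.4486,-.2369,.0205,93.5)"
```

```text
turn [-0.0029 -0.0019 -0.0001] shift cm [-0.07  0.05  4.59] | tcp [ 0.448  -0.2363  0.0914] t 48.1
```

>>> play_rows --increments '[0,0,2,0,0,0,0,0,1.5,0,0,0,0,0,0.7,0,0,0,0,0,0.4,0,0,0,0,0,0.05,0,0,0,0,0,0,0,0,0,0,0,0,0,0,0]'

```text
time_s: 48.8
tcp_pos: [0.4495, -0.2371, 0.0467]
orientation: [179.9, 0.0, 93.5]
contact_force: [0.3, 0.4, -5.9]
width: 0.0395
```

>>> play_rows --increments '[0,0,0,0,0,0,0,0,0,0,0,0,0,0,0,0,0,0,0,0,0,0,0,0,0,0,-1,0,0,0,0,0,-3,0,0,0,0,0,-4,0,0,0,0,0,-4,0,0,0,0,0,0,0,0,0,0,0,0,0,0,0]' --jaw 108

```text
time_s: 49.8
tcp_pos: [0.4495, -0.2371, 0.1674]
orientation: [179.9, 0.1, 93.5]
contact_force: [0.5, 0.2, 0.2]
width: 0.0506
```

```bash
python3 -c "
from h import *
go(.6445,-.0308,.145,91.7)"
```

```text
turn [0.0024 0.0015 0.0313] shift cm [20.04 20.1  -0.26] | tcp [ 0.4495 -0.2371  0.1674] t 49.8
```

>>> play_rows --increments '[0,0,0,0,0,0.0313,2.004,2.01,0,0,0,0,2.004,2.01,0,0,0,0,2.004,2.01,0,0,0,0,2.004,2.01,0,0,0,0,2.004,2.01,0,0,0,0,2.004,2.01,0,0,0,0,2.004,2.01,0,0,0,0,2.004,2.01,0,0,0,0,2.004,2.01,0,0,0,0,2.004,2.01,0,0,0,0,0,0,3,0,0,0,0,0,3,0,0,0,0,0,0,0,0,0,0,0,0,0,0,0,0,0,0,0,0,0]'

```text
time_s: 51.4
tcp_pos: [0.6445, -0.0308, 0.1068]
orientation: [180.0, 0.0, 91.7]
contact_force: [-0.4, 0.1, -0.5]
width: 0.0507
```

```bash
python3 -c "
from h import *
go(.6445,-.0308,.028,91.7);grab('wrist','w19')
g=cv2.cvtColor(cv2.imread('pics/w19.png'),cv2.COLOR_BGR2GRAY)
print(cv2.HoughCircles(g[200:385,230:420],cv2.HOUGH_GRADIENT,1,30,param1=100,param2=15,minRadius=8,maxRadius=22))"
```

```text
turn [ 0.0007  0.0001 -0.0002] shift cm [0.   0.   5.38] | tcp [ 0.6445 -0.0308  0.1068] t 51.4
[[[93.5 91.5  9.4]]]
```

>>> play_rows --increments '[0,0,2,0,0,0,0,0,1.8,0,0,0,0,0,1,0,0,0,0,0,0.6,0,0,0,0,0,0,0,0,0,0,0,0,0,0,0]'

```text
time_s: 52.05
tcp_pos: [0.6443, -0.0306, 0.0523]
orientation: [180.0, 0.0, 91.7]
contact_force: [-0.4, -0.4, -0.0]
width: 0.0508
```

>>> play_rows --increments '[0,0,0,0,0,0,0,0,0,0,0,0,0,0,0,0,0,0,0,0,0,0,0,0,0,0,0,0,0,0]' --jaw 255

```text
time_s: 52.55
tcp_pos: [0.6445, -0.0306, 0.0527]
orientation: [179.9, 0.0, 91.7]
contact_force: [-0.2, -0.3, 4.8]
width: 0.0401
```

>>> play_rows --increments '[0,0,-1,0,0,0,0,0,-2,0,0,0,0,0,-3,0,0,0,0,0,-3,0,0,0,0,0,-3,0,0,0,0,0,0,0,0,0,0,0,0,0,0,0]'

```text
time_s: 53.25
tcp_pos: [0.6435, -0.0305, 0.1716]
orientation: [-180.0, -0.0, 91.7]
contact_force: [-0.6, -0.8, -5.0]
width: 0.0398
```

```bash
python3 -c "
from h import *
go(.4533,-.3127,.06,93.5)"
```

```text
turn [-0.0003 -0.0001 -0.0314] shift cm [-27.   -20.71   8.66] | tcp [ 0.6435 -0.0305  0.1716] t 53.2
```

>>> play_rows --increments '[0,0,0,0,0,-0.0314,-2.25,-1.726,0,0,0,0,-2.25,-1.726,0,0,0,0,-2.25,-1.726,0,0,0,0,-2.25,-1.726,0,0,0,0,-2.25,-1.726,0,0,0,0,-2.25,-1.726,0,0,0,0,-2.25,-1.726,0,0,0,0,-2.25,-1.726,0,0,0,0,-2.25,-1.726,0,0,0,0,-2.25,-1.726,0,0,0,0,-2.25,-1.726,0,0,0,0,-2.25,-1.726,0,0,0,0,0,0,3,0,0,0,0,0,3,0,0,0,0,0,2,0,0,0,0,0,0,0,0,0,0,0,0,0,0,0,0,0,0,0,0,0]'

```text
time_s: 55.15
tcp_pos: [0.4541, -0.3128, 0.0924]
orientation: [180.0, 0.0, 93.5]
contact_force: [-0.3, 1.1, -4.9]
width: 0.0398
```

```bash
python3 -c "
from h import *
go(.4533,-.3127,.0200,93.5)"
```

```text
turn [0.0004 0.0003 0.0002] shift cm [ 0.02 -0.08  4.74] | tcp [ 0.4541 -0.3128  0.0924] t 55.1
```

>>> play_rows --increments '[0,0,2,0,0,0,0,0,1.5,0,0,0,0,0,0.7,0,0,0,0,0,0.4,0,0,0,0,0,0.1,0,0,0,0,0,0,0,0,0,0,0,0,0,0,0]'

```text
time_s: 55.85
tcp_pos: [0.4541, -0.313, 0.0455]
orientation: [180.0, 0.0, 93.5]
contact_force: [-0.7, -0.0, -4.7]
width: 0.0395
```

>>> play_rows --increments '[0,0,0,0,0,0,0,0,0,0,0,0,0,0,0,0,0,0,0,0,0,0,0,0,0,0,-1,0,0,0,0,0,-3,0,0,0,0,0,-4,0,0,0,0,0,-4,0,0,0,0,0,-3,0,0,0,0,-3,0,0,0,0,0,-3,0,0,0,0,0,-3,0,0,0,0,0,-1,0,0,0,0,0,0,0,0,0,0,0,0,0,0,0]' --jaw 108

```text
$.increments: bad value
```

```bash
cat > chk.py <<'E'
from h import *
import sys
n=sys.argv[1];grab('wrist',n);s=arm.get_state();print(s['tcp_pos'],s['time_s'])
i=cv2.imread(f'pics/{n}.png').astype(int);b,g,r=i[...,0],i[...,1],i[...,2]
m=((b>90)&(b>1.6*r)&(b>1.25*g)).astype(np.uint8)
N,l,S,c=cv2.connectedComponentsWithStats(m);k=1+np.argmax(S[1:,4]);print('tray',S[k])
a=np.radians(3.5);R=np.array([[np.cos(a),-np.sin(a)],[np.sin(a),np.cos(a)]])
x,y,ww,h,_=S[k];hull=cv2.convexHull(np.argwhere(l==k)[:,::-1].astype(np.int32));hm=np.zeros((480,640),np.uint8);cv2.fillConvexPoly(hm,hull,1)
q=((r>120)&(abs(r-b)<35)&(hm>0)).astype(np.uint8);q=cv2.morphologyEx(q,cv2.MORPH_OPEN,np.ones((3,3)))
N,l,S,c=cv2.connectedComponentsWithStats(q)
for j in range(1,N):
    if S[j,4]>300:
        box=cv2.minAreaRect(np.argwhere(l==j)[:,::-1].astype(np.float32));P=w(n,cv2.boxPoints(box),.036)[:,:2];print(S[j],'centre in tray frame mm',((P.mean(0)-[.415,-.277])@R*1000).round(0),'sides',[(1000*np.linalg.norm(P[t]-P[t-1])).round(0) for t in (1,2)])
E
python3 chk.py w20
```

```text
[ 0.45408304 -0.31295669  0.04558419] 55.9
tray [  182     6   458   371 97582]
[  375    23   127   182 15486] centre in tray frame mm [-38.  -0.] sides [np.float64(58.0), np.float64(39.0)]
[420 143  30  25 454] centre in tray frame mm [-26.  -1.] sides [np.float64(10.0), np.float64(8.0)]
[ 465  241  113  113 7260] centre in tray frame mm [26. 36.] sides [np.float64(46.0), np.float64(39.0)]
[ 269  244  109  114 8283] centre in tray frame mm [ 29. -38.] sides [np.float64(39.0), np.float64(47.0)]
```

The last call was refused because its list was miscounted, so I'm re-sending the release.

>>> play_rows --increments '[0,0,0,0,0,0,0,0,0,0,0,0,0,0,0,0,0,0,0,0,0,0,0,0,0,0,-1,0,0,0,0,0,-3,0,0,0,0,0,-4,0,0,0,0,0,-4,0,0,0,0,0,-4,0,0,0,0,-3,0,0,0,0,0,-3,0,0,0,0,0,-3,0,0,0,0,0,0,0,0,0,0,0,0,0,0,0,0]' --jaw 108

```text
time_s: 57.3
tcp_pos: [0.364, -0.3185, 0.2059]
orientation: [179.9, 0.1, 93.4]
contact_force: [0.3, -0.4, 0.6]
width: 0.0507
```

```bash
python3 chk.py w21 && python3 -c "
from h import *
grab('top','t2');a=cv2.imread('pics/top0.png').astype(int);b=cv2.imread('pics/t2.png').astype(int);d=np.abs(a-b).max(2)
for n,(x0,y0,x1,y1) in dict(ring=(418,194,448,224),loupe=(420,158,444,182),mouse=(478,155,512,200),red=(295,235,356,315),fixture=(262,160,392,218),mat=(174,236,270,314)).items(): e=d[y0:y1,x0:x1];print(n,(e>50).sum())"
```

```text
[ 0.36457768 -0.31860972  0.20580247] 57.35
tray [  257   176   228   182 26960]
[ 347  196   55   76 2955] centre in tray frame mm [-39.  -0.] sides [np.float64(59.0), np.float64(39.0)]
[ 299  289   49   66 2387] centre in tray frame mm [ 34. -39.] sides [np.float64(37.0), np.float64(58.0)]
[423 288  21  44 516] centre in tray frame mm [23. 48.] sides [np.float64(38.0), np.float64(15.0)]
ring 0
loupe 0
mouse 0
red 0
fixture 0
mat 992
```

>>> play_rows --increments '[3,0,-1,0,0,0,3,0,-1,0,0,0,1,0,0,0,0,0,0,0,0,0,0,0,0,0,0,0,0,0]'

```text
time_s: 57.9
tcp_pos: [0.3604, -0.2488, 0.225]
orientation: [180.0, 0.0, 93.6]
contact_force: [0.3, 1.0, -0.1]
width: 0.0508
```

```bash
python3 chk.py w22
```

```text
[ 0.36028047 -0.24907585  0.22493245] 57.95
tray [  177   171   216   174 24675]
[ 258  190   52   72 2639] centre in tray frame mm [-39.   0.] sides [np.float64(39.0), np.float64(58.0)]
[216 278  14  38 376] centre in tray frame mm [ 22. -52.] sides [np.float64(10.0), np.float64(34.0)]
[ 307  278   47   63 2139] centre in tray frame mm [33. 37.] sides [np.float64(38.0), np.float64(58.0)]
```

All three blocks measure 58–59 x 37–39 mm and lie flat inside the tray, with the robot clear of them.

```bash
python3 -c "
from cell import arm
print(arm.sign_off())"
```

```text
the job is handed in; nothing more can be done
None
```

I handed the job in at about 58 s. Three blocks were present, and the three are now in the blue tray.

- **Loading:** I put the blocks into nests 2, 3 and 4, solid end first. Each was pushed until it met the stops, with about 8 to 26 N on the tool. After release a picture showed all three rollers pressed in and the block fronts in line.
- **Scanner:** I squeezed the trigger of the small grey scanner fully. The fingers closed to 44.5 mm and the trigger lay parallel to the grip. When let go, it sprang back to its earlier position. A picture after the squeeze matched the one before it, with no block moved.
- **Unloading:** All three blocks lie in the tray. Seen from above, each measured about 58 x 38 mm, which is what a block lying flat should show. Their centres are at about (-39, 0), (34, -39) and (33, 37) mm in the tray frame. No single picture showed all three whole, because a finger hid part of one each time.
- **Left alone:** The ring gauge, magnifier, mouse and red scanner show no change in the top view from start to end.

**Off-plan:**
- I first took the fixture's origin as the home position, but the stops are about 14 mm nearer. The first block was therefore pushed with 26 N before I eased off.
- One move call was refused for a miscounted list and sent again.
- I reached the picture limit of 16 before the squeeze, so the checks after that were made by image code.

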